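Clear down the mixing station

ROBOT

A 6-joint arm with a two-finger parallel gripper is mounted at the origin on the work surface. World frame = base frame: x ahead of the robot, y to its left, z up, the work surface at z = 0. Lengths are in m, angles in rad, forces in N, time in s.
With the tool pointing down it reaches from about 0.35 to 0.775 m from the base axis. Payload 5.5 kg.
Tool frame: the origin (TCP) lies at the very end of the fingers, on their centre line; the grasp point (between the pads) lies 19 mm behind it; z points along the fingers, y is the line along which they close (so a half turn about z gives the same grasp; the last joint's range is limited). The gripper opens to 85 mm and grips with 20 to 120 N. Pads are 22 mm wide; open, the fingers measure 114 mm over their backs; the gripper's body (76 mm by 85 mm) begins 54 mm behind the grasp point. The pads swing forward as they close: fully open they stand 13 mm farther back than shut.
Start: joints at [-0.14, 0.313, 0.046, 1.304, 0, 1.431], TCP at [0.575, -0, 0.231] pointing down, gripper open.
Joint ranges: [-2.76, 2.76], [-0.86, 1.69], [-1.03, 1.26], [-2.2, 2.34], [-1.47, 1.5], [-3.14, 3.14]. Speed limits (rad/s): [2.57, 2.57, 3.14, 3.14, 3.14, 3.14].

INTERFACE

Orientations are given as a unit quaternion [w, x, y, z].
In Python, from workcell import get_state, read_camera, calibration, hand_in gives the robot as it stands.
- The arm moves only by the tool drive_tool, never from a script. Its argument "deltas" is a list that holds one entry, the list of rows, each a list of 7 numbers: the closure in counts, from 0 (fully open) to 255 (shut), then the shift along the tool's x, y, z in m, then the turn, a rotation vector about the tool's x, y, z in degrees. A call has 1 to 12 rows; each row is the pose to reach, as a shift and turn from the pose commanded when the call began, along the tool's axes at that moment; what a row does not reach only later rows make up. A row lasts 1/8 s, in which the tool goes at most 62.5 mm and 10.7 degrees, less where a joint would pass 70% of its speed; a pose out of reach is approached as far as the arm can. A call with a gripper value outside its range is refused whole. The fingers move at their own pace and stop on an object; "newtons" is the grip in N (left out, the last holds). Time passes only in rows, so rows that repeat a pose let the fingers close. It gives the time, the measured TCP pose, the force, the opening and the grip force at its end, in the units of the state.
- get_state(): the state, without advancing time (a new reading comes with each control period).
- read_camera(name): name is "scene" or "side" or "wrist"; returns (picture, depth): 400x640x3 uint8, red, green, blue; 400x640 float32, m along the optical axis (not along the pixel's ray), 0 where there is no reading.
- calibration(name): a dict with "mtx" (3x3 intrinsics, pixels), "world_from_camera" (4x4, takes a point from camera to world coordinates). Camera axes: x right, y up, looking along -z (the intrinsics and any distortion apply to the point x, -y, -z); pixel columns grow to the right and rows downward; lengths in m; the calibration is good to about 2 mm. A picture is of the moment at which its call begins: read the wrist's pose just before it. calibration takes no time and is no camera call; for the wrist camera it gives the pose at the moment of the call.
- hand_in(): hands the job in; it is judged then, once.
The state is a dict: "clock": time; "joint_pos": joint angles; "qvel": joint speeds; "tau": joint torques, N m; "tcp_pos": TCP position; "orientation": TCP orientation; "wrist_force": force on the tool from outside, world axes, zero at the start; "ft_torque": the same for the moment, N m; "finger_gap": finger opening in m; "grip_force": force on a finger pad.
Only numpy, scipy, OpenCV 4.12 (cv2) and the standard library are available. Lean on these libraries where they do the work, as an engineer would, in place of code of your own. Each camera call takes 0.05 s, during which the arm holds its last target. There are 200 camera calls.

TASK

Mixing is finished, so clear the bench for the next batch: stand every stirring rod end-down in the tubes of the rod holder, dropped fully home, and nest all the white sample cups one inside another into a single upright stack, every cup fully seated, standing well inside the red taped square. Leave the other things on the bench where they are.

Things in the scene. Friction and masses are not known exactly. Their poses are not given: they have to be found in the camera images.
- cup0: White plastic cup, round, no handle, open at the top (all alike): 60 mm high, 62 mm across the rim, foot 39 mm, wall 2.5 mm; top 11 mm an upright band, below it tapered. Inner floor 22 mm above the underside: a nested cup stands 22 mm higher, with 1 to 2 mm play all round. 60 g. Origin: centre of underside; z up through the mouth. May be absent. Starts upright on the bench.
- cup1: White plastic cup, round, no handle, open at the top (all alike): 60 mm high, 62 mm across the rim, foot 39 mm, wall 2.5 mm; top 11 mm an upright band, below it tapered. Inner floor 22 mm above the underside: a nested cup stands 22 mm higher, with 1 to 2 mm play all round. 60 g. Origin: centre of underside; z up through the mouth. May be absent. Starts upright on the bench.
- cup2: White plastic cup, round, no handle, open at the top (all alike): 60 mm high, 62 mm across the rim, foot 39 mm, wall 2.5 mm; top 11 mm an upright band, below it tapered. Inner floor 22 mm above the underside: a nested cup stands 22 mm higher, with 1 to 2 mm play all round. 60 g. Origin: centre of underside; z up through the mouth. May be absent. Starts upright on the bench.
- cup3: White plastic cup, round, no handle, open at the top (all alike): 60 mm high, 62 mm across the rim, foot 39 mm, wall 2.5 mm; top 11 mm an upright band, below it tapered. Inner floor 22 mm above the underside: a nested cup stands 22 mm higher, with 1 to 2 mm play all round. 60 g. Origin: centre of underside; z up through the mouth. May be absent. Starts upright on the bench.
- cup4: White plastic cup, round, no handle, open at the top (all alike): 60 mm high, 62 mm across the rim, foot 39 mm, wall 2.5 mm; top 11 mm an upright band, below it tapered. Inner floor 22 mm above the underside: a nested cup stands 22 mm higher, with 1 to 2 mm play all round. 60 g. Origin: centre of underside; z up through the mouth. May be absent. Starts upright on the bench.
- cup5: White plastic cup, round, no handle, open at the top (all alike): 60 mm high, 62 mm across the rim, foot 39 mm, wall 2.5 mm; top 11 mm an upright band, below it tapered. Inner floor 22 mm above the underside: a nested cup stands 22 mm higher, with 1 to 2 mm play all round. 60 g. Origin: centre of underside; z up through the mouth. May be absent. Starts upright on the bench.
- rod0: Plain white plastic stirring rod, 12 mm thick, 140 mm long, ends alike, 25 g. Origin: centre of the end that is lower at the start; z along the rod to the other end. Starts in a groove of the sloping rest, leaning 40 degrees from vertical, upper end towards the robot; its upper 60 mm are free of the rest. May be absent.
- rod1: Plain white plastic stirring rod, 12 mm thick, 140 mm long, ends alike, 25 g. Origin: centre of the end that is lower at the start; z along the rod to the other end. Starts in a groove of the sloping rest, leaning 40 degrees from vertical, upper end towards the robot; its upper 60 mm are free of the rest. May be absent.
- rod2: Plain white plastic stirring rod, 12 mm thick, 140 mm long, ends alike, 25 g. Origin: centre of the end that is lower at the start; z along the rod to the other end. Starts in a groove of the sloping rest, leaning 40 degrees from vertical, upper end towards the robot; its upper 60 mm are free of the rest. May be absent.
- rest: Fixed aluminium drip rest, 100 x 136 mm, 80 mm high, with three sloping grooves 45 mm apart side by side along its y; floor and 10 mm ribs hold a rod's lower 80 mm. Origin: centre of its underside on the bench; x points away from the robot, rods lean towards -x.
- holder: Rod holder, standing loose on the bench, 900 g: three square grey tubes, open at the top, in a row along its y at y = -38, 0 and +38 mm, on a heavy steel foot 80 (x) x 140 (y) mm, 8 mm thick. Each tube is 28 mm square outside, 22 mm inside, its rim 85 mm and its inner floor 8 mm above the bench. Origin: centre of the underside; z up.
- square: A square of flat red tape on the bench, 152 mm outside, 120 mm inside the tape, nothing raised. Origin: its centre, on the bench; x and y along its sides.
- weight: Bystander: steel balance weight with a knob, 32 mm across, 43 mm high, 200 g, standing among the cups. Origin: centre of the underside.
- reagent: Bystander: amber jar with a black cap, 54 mm across, 100 mm high. Origin: centre of the underside.
- marker: Bystander: thick black marker pen lying on the bench, 140 mm long, 19 mm thick. Origin: under its middle; x along the pen.
- dish: Bystander: flat glass dish, 90 mm across, 16 mm high. Origin: centre of the underside.
- tray_tub: Bystander: steel bowl, 100 mm across, 45 mm high. Origin: centre of the underside.
- wash: Bystander: white bottle with a blue cap, 60 mm across, 130 mm high. Origin: centre of the underside.

How it is judged:
By the outcome, as a careful person would: the job done as asked, in the order asked, and still so for the second after the job is handed in, with the robot touching nothing.
Of cup0, cup1, cup2, cup3, cup4, cup5 only 4 to 6 are there at a start; the rules pass over those that are not, and their reading is None.
Of rod0, rod1, rod2 only 2 to 3 are there at a start; the rules pass over those that are not, and their reading is None.
At some moment in a run one of holder may be knocked a few centimetres aside while the robot is not near it.
It also fails if it takes over 210 s, if anything falls off the work surface, if the arm or the gripper's body presses on something with over 40 N, if the wrist force passes 120 N, or if a joint passes its speed limit or range.

## Working session

There is one attempt and no reset: what is moved stays moved. The work goes in short steps, Python scripts to look and compute and a tool call to move; the robot and the scene stay as the last step left them, time stands still between calls to the robot, and variables do not carry over. Pictures are saved under pics/ and viewed, at most 14 in all, crops included, and the job is handed in when it is done.

Besides the shell and the picture viewer there is one more tool, called in YAML: its name, and indented under it one key for each argument. drive_tool: Moves the arm, as the interface text tells. Its arguments: {"type":"object","properties":{"deltas":{"type":"array","items":{"type":"array","items":{"type":"array","items":{"type":"number"}}}},"newtons":{"type":"number"}},"required":["deltas"]}

```bash
ls; mkdir -p pics; cat > h.py <<'E'
import numpy as np, cv2
from workcell import get_state, read_camera, calibration, hand_in
def pts(d,c):
    K=c["mtx"];K=np.array(K);T=np.array(c["world_from_camera"])
    v,u=np.mgrid[:d.shape[0],:d.shape[1]]
    P=np.stack([(u-K[0,2])/K[0,0]*d,-(v-K[1,2])/K[1,1]*d,-d],-1)
    return P@T[:3,:3].T+T[:3,3]
def look(n,save=None):
    c=calibration(n);p,d=read_camera(n)
    if save: cv2.imwrite(f'pics/{save}.png',p[:,:,::-1])
    W=pts(d,c);W[d==0]=np.nan
    return p,d,W,c
E
python3 - <<'E'
from h import *
print(get_state())
for n in("scene","side"):
    p,d,W,c=look(n,n)
    print({k:(np.round(v,3).tolist() if not isinstance(v,(str,)) else v) for k,v in c.items()},(d==0).mean())
    np.savez(n+'.npz',p=p,d=d,W=W)
E
```

```text
pics
{'clock': 0.0, 'joint_pos': array([-1.39601799e-01,  3.14030914e-01,  4.49726467e-02,  1.30361209e+00,
       -1.51317610e-05,  1.43115734e+00]), 'qvel': array([-1.91889536e-04,  7.73050278e-04,  1.25407320e-03, -5.53527916e-04,
       -3.87977442e-04,  2.79707348e-05]), 'tau': array([-2.90074182e-03, -4.80629075e+01,  2.98531097e+01,  1.95313990e-02,
       -3.83516899e-04, -4.27451073e-05]), 'tcp_pos': array([5.74479870e-01, 5.78364559e-05, 2.30388936e-01]), 'orientation': array([-7.43778102e-04,  7.07093317e-01,  7.07119624e-01, -5.69957483e-04]), 'wrist_force': array([0.69740395, 0.08376995, 0.00791967]), 'ft_torque': array([ 0.01888173, -0.01628604,  0.00837393]), 'grip_force': 0.0, 'finger_gap': 0.08546258158528607}
{'mtx': [[470.718, 0.0, 326.243], [0.0, 470.718, 206.592], [0.0, 0.0, 1.0]], 'world_from_camera': [[-0.503, -0.638, 0.582, 1.285], [0.864, -0.357, 0.356, 0.475], [-0.019, 0.682, 0.731, 1.017], [0.0, 0.0, 0.0, 1.0]]} 0.0040859375
{'mtx': [[412.505, 0.0, 311.712], [0.0, 412.505, 206.612], [0.0, 0.0, 1.0]], 'world_from_camera': [[0.865, 0.331, -0.377, -0.023], [-0.502, 0.539, -0.677, -1.02], [-0.021, 0.774, 0.632, 0.997], [0.0, 0.0, 0.0, 1.0]]} 0.00400390625
```

View pics/scene.png

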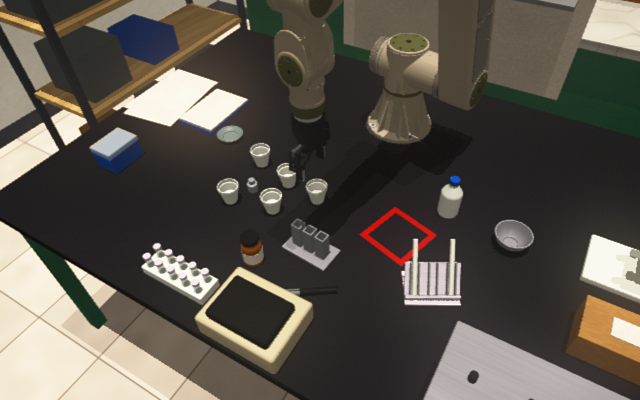

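View pics/side.png

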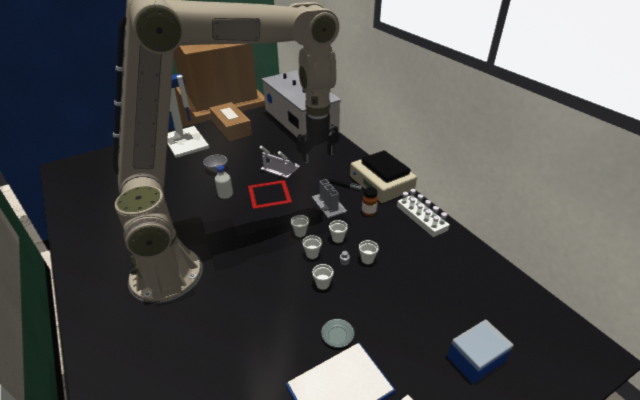

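The scene view shows five cups (around (228,190), (260,155), (287,175), (271,201), (316,190)) with the weight at (252,184). The holder is at (312,240), the red square at (398,235), and the rest at (432,280) with two rods, whose upper ends are at (415,240) and (452,240). The side view agrees. Next I'll measure positions from depth.

```bash
cat > m.py <<'E'
from h import *
S={n:dict(np.load(n+'.npz')) for n in("scene","side")}
def clus(W,m,minpx=8):
    n,l,s,c=cv2.connectedComponentsWithStats(m.astype(np.uint8),connectivity=8)
    return [(s[i,4],c[i].round(),W[l==i]) for i in range(1,n) if s[i,4]>=minpx]
for n,z in S.items():
    W=z['W'];hsv=cv2.cvtColor(z['p'],cv2.COLOR_RGB2HSV)
    reg=(W[...,0]>.2)&(W[...,0]<1.1)&(abs(W[...,1])<.6)
    print(n,'table z',np.nanmedian(W[...,2][(W[...,0]>.3)&(W[...,0]<.6)&(W[...,1]>-.2)&(W[...,1]<0)]))
    print(' band 48-66:')
    for a,c,P in clus(W,reg&(W[...,2]>.05)&(W[...,2]<.066)):
        lo,hi=np.percentile(P,2,0),np.percentile(P,98,0)
        (cc,r)=cv2.minEnclosingCircle(P[:,:2].astype(np.float32)) 
        print('  ',a,c,'mid',((lo+hi)/2).round(3),'ext',(hi-lo).round(3),'circ',np.round(cc,3),round(r,4))
    red=((hsv[...,0]<8)|(hsv[...,0]>172))&(hsv[...,1]>180)&(hsv[...,2]>100)&reg&(abs(W[...,2])<.02)
    P=W[red];b=cv2.minAreaRect(P[:,:2].astype(np.float32));print(' red',b, P[:,2].mean())
    print(' z 75-92')
    for a,c,P in clus(W,reg&(W[...,2]>.076)&(W[...,2]<.095)):
        print('  ',a,c,np.nanmean(P,0).round(3),'rect',np.round(cv2.boxPoints(cv2.minAreaRect(P[:,:2].astype(np.float32))),3).tolist())
    print(' all>6mm')
    for a,c,P in clus(W,reg&(W[...,2]>.01)&(W[...,2]<.16),20):
        print('  ',a,c,np.nanmean(P,0).round(3),'lo',P.min(0).round(3),'hi',P.max(0).round(3))
E
python3 m.py
```

```text
scene table z -0.0002574497113609908
 band 48-66:
   106 [260. 150.] mid [ 0.41  -0.301  0.056] ext [0.061 0.062 0.012] circ [ 0.412 -0.301] 0.034
   83 [285. 172.] mid [ 0.45  -0.172  0.056] ext [0.057 0.061 0.012] circ [ 0.45  -0.174] 0.0342
   116 [228. 187.] mid [ 0.59  -0.287  0.056] ext [0.061 0.062 0.011] circ [ 0.59  -0.286] 0.0337
   118 [317. 187.] mid [ 0.464 -0.059  0.056] ext [0.061 0.059 0.011] circ [ 0.463 -0.059] 0.0335
   125 [271. 196.] mid [ 0.561 -0.152  0.056] ext [0.06  0.061 0.012] circ [ 0.563 -0.154] 0.0335
   92 [450. 202.] mid [0.335 0.297 0.058] ext [0.027 0.056 0.016] circ [0.322 0.296] 0.0296
   17 [298. 225.] mid [ 0.621 -0.021  0.058] ext [0.01  0.011 0.013] circ [ 0.622 -0.02 ] 0.0071
   41 [297. 233.] mid [ 0.637 -0.014  0.058] ext [0.015 0.028 0.014] circ [ 0.637 -0.014] 0.0152
   14 [310. 232.] mid [0.622 0.017 0.059] ext [0.005 0.01  0.012] circ [0.622 0.017] 0.0055
   41 [308. 239.] mid [0.644 0.023 0.058] ext [0.011 0.028 0.015] circ [0.646 0.024] 0.0145
   16 [321. 238.] mid [0.626 0.055 0.058] ext [0.008 0.012 0.013] circ [0.628 0.055] 0.0068

[... 9832 characters left out ...]
 -0.092  0.011] hi [ 0.49  -0.028  0.065]
   298 [338. 230.] [ 0.559 -0.152  0.042] lo [ 0.527 -0.186  0.01 ] hi [ 0.589 -0.122  0.067]
   324 [311. 245.] [ 0.445 -0.171  0.042] lo [ 0.413 -0.207  0.01 ] hi [ 0.476 -0.142  0.066]
   338 [368. 250.] [ 0.588 -0.286  0.042] lo [ 0.555 -0.32   0.01 ] hi [ 0.617 -0.257  0.066]
   100 [344. 257.] [ 0.515 -0.261  0.029] lo [ 0.5   -0.273  0.01 ] hi [ 0.534 -0.243  0.048]
   385 [322. 275.] [ 0.409 -0.298  0.041] lo [ 0.376 -0.333  0.01 ] hi [ 0.438 -0.27   0.065]
   338 [338. 331.] [ 0.352 -0.473  0.014] lo [ 0.304 -0.521  0.01 ] hi [ 0.392 -0.433  0.022]
   1651 [336. 369.] [ 0.286 -0.569  0.027] lo [ 0.2   -0.6    0.017] hi [ 0.38  -0.536  0.033]
```

```bash
cat >> h.py <<'E'
from scipy.spatial.transform import Rotation as R
from scipy.optimize import least_squares
def Rt(y,z=(0,0,-1)):
    z=np.array(z,float);z/=np.linalg.norm(z);y=np.array(y,float);y-=z*(y@z);y/=np.linalg.norm(y)
    return R.from_matrix(np.column_stack([np.cross(y,z),y,z]))
def cur():
    s=get_state();q=s['orientation'];return np.array(s['tcp_pos']),R.from_quat([q[1],q[2],q[3],q[0]])
def delta(p,r,p0=None,r0=None):
    if p0 is None:p0,r0=cur()
    return r0.inv().apply(np.array(p)-p0).round(4).tolist(),(r0.inv()*r).as_rotvec(degrees=True).round(1).tolist()
E
cat > rods.py <<'E'
from h import *
S=[np.load(n+'.npz')['W'] for n in("scene","side")]
for c in((.59,.299),(.547,.377)):
    P=[]
    for W in S:
        m=(W[...,2]>.082)&(W[...,2]<.14)&(abs((W[...,0]-c[0]+.025)*.48-(W[...,1]-c[1]+.014)*.876)<.02)&(abs((W[...,0]-c[0]))<.09)
        P.append(W[m])
    print([len(p) for p in P],[p.max(0).round(3) for p in P])
    P=np.vstack(P)
    def ax(q): 
        d=np.array([-np.sin(.698)*np.cos(q[2]),-np.sin(.698)*np.sin(q[2]),np.cos(.698)]);return np.array([q[0],q[1],.1]),d
    def f(q):
        o,d=ax(q);return np.linalg.norm(np.cross(P-o,d),axis=1)-.006
    s=least_squares(f,[c[0]-.013,c[1]-.007,.5],loss='soft_l1',f_scale=.002)
    o,d=ax(s.x);t=(P-o)@d
    top=o+d*np.percentile(t,98)
    print('at z=.1',o.round(4),'yaw',np.degrees(s.x[2]).round(1),'top',top.round(4),'rms',np.sqrt(np.mean(s.fun**2)))
    z=-d;g=top+z*.045
    print(' TCP grasp',g.round(4),'delta',delta(g-z*.08,Rt((-d[1],d[0],0),z)), delta(g-z*.08,Rt((d[1],-d[0],0),z)))
E
python3 rods.py
```

```text
[115, 27] [array([0.596, 0.304, 0.127]), array([0.589, 0.3  , 0.127])]
at z=.1 [0.5742 0.2912 0.1   ] yaw 30.0 top [0.5569 0.2812 0.1238] rms 0.0016373959699213622
 TCP grasp [0.5819 0.2956 0.0893] delta ([0.2699, -0.037, 0.08], [-21.0, 36.2, 57.5]) ([0.2699, -0.037, 0.08], [-41.6, -24.1, -114.2])
[115, 23] [array([0.552, 0.384, 0.125]), array([0.545, 0.372, 0.13 ])]
at z=.1 [0.5312 0.3701 0.1   ] yaw 29.1 top [0.5134 0.3602 0.1243] rms 0.0017257949807228307
 TCP grasp [0.5386 0.3743 0.0898] delta ([0.3492, -0.0807, 0.0796], [-21.3, 36.1, 58.3]) ([0.3492, -0.0807, 0.0796], [-41.3, -24.4, -113.4])
```

drive_tool:
  deltas:
    - [[110, 0.27, -0.037, 0.08, -21, 36.2, 57.5], [110, 0.27, -0.037, 0.08, -21, 36.2, 57.5], [110, 0.27, -0.037, 0.08, -21, 36.2, 57.5], [110, 0.27, -0.037, 0.08, -21, 36.2, 57.5], [110, 0.27, -0.037, 0.08, -21, 36.2, 57.5], [110, 0.27, -0.037, 0.08, -21, 36.2, 57.5], [110, 0.27, -0.037, 0.08, -21, 36.2, 57.5], [110, 0.27, -0.037, 0.08, -21, 36.2, 57.5], [110, 0.27, -0.037, 0.08, -21, 36.2, 57.5], [110, 0.27, -0.037, 0.08, -21, 36.2, 57.5]]
  newtons: 30

```text
clock: 1.35
tcp_pos: [0.5395, 0.27, 0.1523]
orientation: [-0.088, 0.907, 0.243, 0.331]
wrist_force: [-1.1, -0.2, -0.4]
finger_gap: 0.0483
grip_force: 0.0
```

```bash
python3 - <<'E'
from h import *
s=get_state();print(s['clock'],s['tcp_pos'],s['finger_gap'],s['joint_pos'].round(2))
d=np.array([-.643*np.cos(np.radians(29.6)),-.643*np.sin(np.radians(29.6)),.766])
top=np.array([.5569,.2812,.1238]);print(delta(top-d*.045,Rt((-d[1],d[0],0),-d)))
p,dd,W,c=look("wrist","w1");np.savez('w1.npz',p=p,d=dd,W=W);print(np.round(c['world_from_camera'],3).tolist())
P,r=cur();m=(W[...,2]>.095)&(W[...,2]<.14)
print(m.sum());Q=r.inv().apply(W[m]-P);print(np.percentile(Q,[2,50,98],axis=0).round(4))
E
```

```text
1.35 [0.53948653 0.26995872 0.15233765] 0.0482894829156885 [ 0.24 -0.01 -0.83  0.07  0.18  2.92]
([-0.0026, -0.001, 0.0802], [-0.1, -0.1, 0.3])
[[0.5, 0.79, -0.354, 0.506], [-0.866, 0.457, -0.204, 0.252], [0.0, 0.408, 0.913, 0.307], [0.0, 0.0, 0.0, 1.0]]
2515
[[-0.0041 -0.0949  0.0362]
 [ 0.1049 -0.0035  0.1627]
 [ 0.1939  0.3443  0.234 ]]
```

View pics/w1.png

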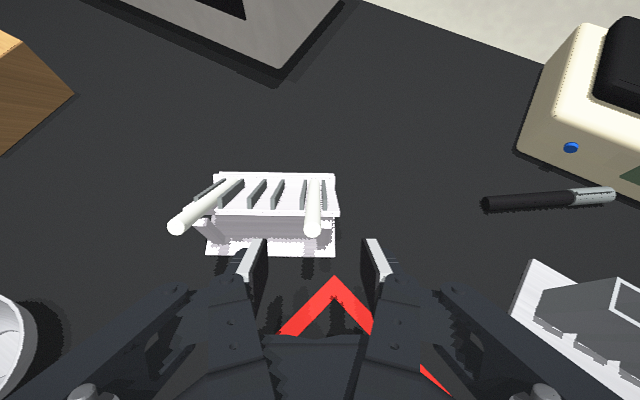

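The wrist view shows the right-hand rod, top end at (313,229), lying midway between the open fingers at (252,260) and (380,260). I'll check its position in the tool frame.

```bash
python3 - <<'E'
from h import *
W=np.load('w1.npz')['W'];P,r=cur()
Q=r.inv().apply(np.nan_to_num(W,nan=9).reshape(-1,3)-P).reshape(W.shape)
m=np.zeros(Q.shape[:2],bool);m[175:240,290:335]=1
m&=(W[...,2]>.085)
for a in np.arange(.02,.1,.01):
    k=m&(Q[...,2]>a)&(Q[...,2]<a+.01);
    if k.sum()>5: print(round(a,3),k.sum(),np.percentile(Q[k],[2,98],axis=0).round(4).tolist())
E
```

```text
0.03 246 [[-0.0057, -0.0075, 0.0356], [0.0046, 0.0025, 0.0392]]
0.04 88 [[-0.0002, -0.0078, 0.0401], [0.0049, 0.0032, 0.0496]]
0.05 71 [[-0.0005, -0.008, 0.0508], [0.0049, 0.0034, 0.0597]]
0.06 61 [[-0.0009, -0.0074, 0.0602], [0.0049, 0.0036, 0.0693]]
0.07 56 [[-0.0005, -0.0079, 0.0703], [0.0049, 0.0031, 0.0797]]
0.08 46 [[0.0014, -0.0073, 0.0802], [0.0049, 0.0031, 0.0895]]
0.09 6 [[0.0044, -0.0033, 0.0903], [0.005, -0.0002, 0.0918]]
```

drive_tool:
  deltas:
    - [[110, -0.001, -0.002, 0.04, 0, 0, 0], [110, -0.001, -0.002, 0.081, 0, 0, 0], [110, -0.001, -0.002, 0.081, 0, 0, 0], [255, -0.001, -0.002, 0.081, 0, 0, 0], [255, -0.001, -0.002, 0.081, 0, 0, 0], [255, -0.001, -0.002, 0.081, 0, 0, 0], [255, -0.001, -0.002, 0.081, 0, 0, 0], [255, -0.001, -0.002, 0.081, 0, 0, 0]]
  newtons: 30

```text
clock: 2.4
tcp_pos: [0.582, 0.2972, 0.0902]
orientation: [-0.088, 0.907, 0.243, 0.332]
wrist_force: [-4.4, -3.0, 7.0]
finger_gap: 0.011
grip_force: 30.4
```

drive_tool:
  deltas:
    - [[255, 0, 0, -0.03, 0, 0, 0], [255, 0, 0, -0.07, 0, 0, 0], [255, 0, 0, -0.11, 0, 0, 0], [255, 0, 0, -0.12, 0, 0, 0], [255, 0, 0, -0.12, 0, 0, 0]]

```text
clock: 3.02
tcp_pos: [0.5149, 0.2589, 0.1814]
orientation: [-0.088, 0.907, 0.243, 0.332]
wrist_force: [-0.5, 0.4, 0.3]
finger_gap: 0.0114
grip_force: 29.7
```

```bash
cat > hold.py <<'E'
from h import *
# holder tubes from scene camera + move suggestion
p,d,W,c=look("scene")
from m2 import tubes
E
cat > m2.py <<'E'
from h import *
def tubes(W,c0=(.634,.024)):
    m=(W[...,2]>.078)&(W[...,2]<.095)&(np.hypot(W[...,0]-c0[0],W[...,1]-c0[1])<.11)
    n,l,s,_=cv2.connectedComponentsWithStats(m.astype(np.uint8),connectivity=8)
    o=[]
    for i in range(1,n):
        if s[i,4]<30: continue
        o.append((int(s[i,4]),)+cv2.minAreaRect(W[l==i][:,:2].astype(np.float32)))
    return o
E
python3 - <<'E'
from h import *
from m2 import *
print(get_state()['joint_pos'].round(2))
p,d,W,c=look("scene","s2")
for t in tubes(W): print(t)
print(delta((.634,-.014,.25),Rt((1,-.05,0))))
p,d,W,c=look("wrist","w2")
P,r=cur();Q=r.inv().apply(np.nan_to_num(W,nan=9).reshape(-1,3)-P).reshape(W.shape)
for a in np.arange(-.04,.11,.015):
    k=(abs(Q[...,0])<.02)&(abs(Q[...,1])<.02)&(Q[...,2]>a)&(Q[...,2]<a+.015)
    if k.sum()>5: print(round(a,3),k.sum(),np.percentile(Q[k],[2,98],axis=0).round(4).tolist())
E
```

```text
[ 0.23 -0.11 -0.83  0.17  0.19  2.91]
(69, (0.6302641034126282, -0.013413934037089348), (0.03094303235411644, 0.028331458568572998), 86.82884979248047)
(71, (0.6337214112281799, 0.024042658507823944), (0.027808232232928276, 0.03181138634681702), 86.25700378417969)
(71, (0.6374170780181885, 0.06119344383478165), (0.02953404374420643, 0.033299773931503296), 83.27747344970703)
([0.0195, 0.296, -0.0742], [20.0, -36.6, -54.8])
-0.04 1653 [[-0.0086, -0.0181, -0.0396], [0.0127, 0.0162, -0.0252]]
-0.025 1166 [[0.0034, -0.0192, -0.0248], [0.0125, 0.0173, -0.0105]]
-0.01 473 [[0.0029, -0.0175, -0.0098], [0.0125, 0.0154, 0.0041]]
0.005 194 [[0.0021, -0.0065, 0.0052], [0.0066, 0.0044, 0.0192]]
0.02 164 [[0.001, -0.0065, 0.0202], [0.0066, 0.0049, 0.0346]]
0.035 126 [[0.0016, -0.0065, 0.0352], [0.0066, 0.0046, 0.0497]]
0.05 102 [[0.0011, -0.0066, 0.0503], [0.0066, 0.0049, 0.0647]]
0.065 84 [[0.0025, -0.0063, 0.0656], [0.0066, 0.0045, 0.0796]]
0.08 66 [[0.001, -0.0066, 0.0805], [0.0065, 0.0049, 0.0939]]
```

```bash
python3 - <<'E'
from h import *
print(delta((.630,-.014,.22),Rt((1,-.08,0))))
E
```

```text
([-0.0019, 0.2941, -0.054], [19.4, -36.7, -53.1])
```

drive_tool:
  deltas:
    - [[255, -0.002, 0.05, -0.09, 3, -6, -9], [255, -0.002, 0.1, -0.09, 6, -12, -18], [255, -0.002, 0.15, -0.08, 9, -18, -27], [255, -0.002, 0.2, -0.07, 12, -24, -36], [255, -0.002, 0.25, -0.06, 16, -30, -44], [255, -0.002, 0.294, -0.054, 19.4, -36.7, -53.1], [255, -0.002, 0.294, -0.054, 19.4, -36.7, -53.1], [255, -0.002, 0.294, -0.054, 19.4, -36.7, -53.1], [255, -0.002, 0.294, -0.054, 19.4, -36.7, -53.1], [255, -0.002, 0.294, -0.054, 19.4, -36.7, -53.1]]

```text
clock: 4.38
tcp_pos: [0.6293, -0.0138, 0.2211]
orientation: [-0.0, 0.735, 0.678, 0.001]
wrist_force: [0.2, 0.2, 0.9]
finger_gap: 0.0111
grip_force: 29.7
```

```bash
cat > chk.py <<'E'
from h import *
from m2 import *
s=get_state();print(s['clock'],s['tcp_pos'].round(4),s['joint_pos'].round(2))
p,d,W,c=look("wrist","w3")
P,r=cur();print('z',r.as_matrix()[:,2].round(3),'y',r.as_matrix()[:,1].round(3))
Q=r.inv().apply(np.nan_to_num(W,nan=9).reshape(-1,3)-P).reshape(W.shape)
for a in(.02,.05,.08):
    k=(abs(Q[...,0])<.02)&(abs(Q[...,1])<.02)&(Q[...,2]>a)&(Q[...,2]<a+.015)
    if k.sum()>5: print('rod',a,k.sum(),np.percentile(Q[k],[2,98],axis=0).round(4).tolist())
print('wrist tubes');[print(' ',np.round(t[1],4),np.round(t[2],4),round(t[3],1)) for t in tubes(W)]
for n in("scene","side"):
    W=look(n)[2];print(n);[print(' ',t[0],np.round(t[1],4),np.round(t[2],4),round(t[3],1)) for t in tubes(W)]
E
python3 chk.py
```

```text
4.375 [ 0.6293 -0.0138  0.2211] [-0.15  0.42  0.18  1.33  0.    1.5 ]
z [ 0.002  0.001 -1.   ] y [ 0.997 -0.081  0.002]
rod 0.02 166 [[0.001, -0.0055, 0.0202], [0.0065, 0.0058, 0.0348]]
rod 0.05 102 [[0.0012, -0.0054, 0.0502], [0.0065, 0.0059, 0.0647]]
rod 0.08 69 [[0.0013, -0.0054, 0.0808], [0.0067, 0.006, 0.0946]]
wrist tubes
  [0.6356 0.0625] [0.0271 0.028 ] 85.5
  [0.6325 0.0246] [0.0275 0.0276] 85.2
  [ 0.629  -0.0132] [0.0284 0.0279] 85.7
scene
  64 [ 0.6303 -0.0147] [0.0303 0.0301] 85.6
  69 [0.6344 0.0241] [0.0288 0.0285] 83.9
  70 [0.6356 0.0617] [0.0289 0.0313] 84.4
side
  128 [0.6304 0.0238] [0.1098 0.0326] 84.2
```

View pics/w3.png

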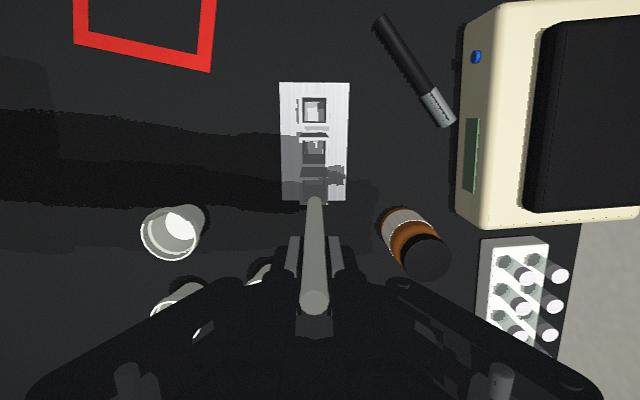

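The wrist view shows the gripped rod hanging vertical, its tip at (315,200) over the nearest holder tube. The jar and cups are clear of it. Inserting.

drive_tool:
  deltas:
    - [[255, 0, 0, 0.02, 0, 0, 0], [255, 0, 0, 0.04, 0, 0, 0], [255, 0, 0, 0.07, 0, 0, 0], [255, 0, 0, 0.1, 0, 0, 0], [255, 0, 0, 0.114, 0, 0, 0], [255, 0, 0, 0.114, 0, 0, 0], [180, 0, 0, 0.114, 0, 0, 0], [180, 0, 0, 0.114, 0, 0, 0], [180, 0, 0, 0.114, 0, 0, 0], [180, 0, 0, 0.08, 0, 0, 0], [150, 0, 0, 0.03, 0, 0, 0], [110, 0, 0, 0.0, 0, 0, 0]]

```text
clock: 6.02
tcp_pos: [0.6307, -0.0141, 0.224]
orientation: [0.001, 0.735, 0.678, 0.002]
wrist_force: [0.1, -0.2, 0.2]
finger_gap: 0.0488
grip_force: 0.0
```

```bash
python3 - <<'E'
from h import *
print(get_state()['tcp_pos'])
p,d,W,c=look("wrist","w4")
k=(np.hypot(W[...,0]-.629,W[...,1]+.014)<.03)&(W[...,2]>.09)&(W[...,2]<.17)
print(k.sum(),np.percentile(W[k],[2,98],axis=0).round(4).tolist())
d=np.array([-.643*np.cos(np.radians(29.6)),-.643*np.sin(np.radians(29.6)),.766])
top=np.array([.5134,.3602,.1243]);print(delta(top+d*.035,Rt((-d[1],d[0],0),-d)))
E
```

```text
[ 0.63068778 -0.01409794  0.22402625]
378 [[0.6244, -0.0175, 0.093], [0.6356, -0.0074, 0.1489]]
([0.3511, -0.1677, 0.0754], [-19.0, 36.5, 53.6])
```

Rod 1 is home: its top is at 0.149 m against 0.148 m expected. On to the second rod.

drive_tool:
  deltas:
    - [[110, 0.05, -0.02, 0.0, 0, 0, 0], [110, 0.351, -0.168, 0.075, -19, 36.5, 53.6], [110, 0.351, -0.168, 0.075, -19, 36.5, 53.6], [110, 0.351, -0.168, 0.075, -19, 36.5, 53.6], [110, 0.351, -0.168, 0.075, -19, 36.5, 53.6], [110, 0.351, -0.168, 0.075, -19, 36.5, 53.6], [110, 0.351, -0.168, 0.075, -19, 36.5, 53.6], [110, 0.351, -0.168, 0.075, -19, 36.5, 53.6], [110, 0.351, -0.168, 0.075, -19, 36.5, 53.6], [110, 0.351, -0.168, 0.075, -19, 36.5, 53.6], [110, 0.351, -0.168, 0.075, -19, 36.5, 53.6], [110, 0.351, -0.168, 0.075, -19, 36.5, 53.6]]

```text
clock: 7.58
tcp_pos: [0.4917, 0.3491, 0.1467]
orientation: [-0.089, 0.91, 0.239, 0.328]
wrist_force: [-0.2, -0.2, 0.3]
finger_gap: 0.0484
grip_force: 0.0
```

```bash
cat > rodw.py <<'E'
from h import *
print(get_state()['tcp_pos'],get_state()['joint_pos'].round(2))
d=np.array([-.643*np.cos(np.radians(29.6)),-.643*np.sin(np.radians(29.6)),.766])
top=np.array([.5134,.3602,.1243]);print(delta(top-d*.045,Rt((-d[1],d[0],0),-d)))
W=look("wrist","w5")[2];P,r=cur()
Q=r.inv().apply(np.nan_to_num(W,nan=9).reshape(-1,3)-P).reshape(W.shape)
for a in np.arange(.02,.1,.01):
    k=(abs(Q[...,0])<.02)&(abs(Q[...,1])<.02)&(W[...,2]>.083)&(Q[...,2]>a)&(Q[...,2]<a+.01)
    if k.sum()>5: print(round(a,3),k.sum(),np.percentile(Q[k],[2,98],axis=0).round(4).tolist())
E
python3 rodw.py
```

```text
[0.49166849 0.34908184 0.14670578] [ 0.47 -0.   -0.84  0.05  0.04  3.11]
([0.0047, 0.0013, 0.0778], [-0.2, 0.3, -0.3])
0.03 275 [[0.0007, -0.0052, 0.0335], [0.0113, 0.0051, 0.0388]]
0.04 78 [[0.006, -0.0054, 0.0404], [0.0117, 0.006, 0.0499]]
0.05 66 [[0.0066, -0.0055, 0.0507], [0.0116, 0.0056, 0.0594]]
0.06 60 [[0.0072, -0.0052, 0.0601], [0.0118, 0.0059, 0.0698]]
0.07 56 [[0.0061, -0.0055, 0.0707], [0.0118, 0.0062, 0.08]]
0.08 41 [[0.0082, -0.0048, 0.0806], [0.0119, 0.0059, 0.0895]]
0.09 6 [[0.0108, -0.0024, 0.0901], [0.012, 0.0032, 0.0916]]
```

drive_tool:
  deltas:
    - [[110, 0.006, 0, 0.04, 0, 0, 0], [110, 0.006, 0, 0.079, 0, 0, 0], [110, 0.006, 0, 0.079, 0, 0, 0], [255, 0.006, 0, 0.079, 0, 0, 0], [255, 0.006, 0, 0.079, 0, 0, 0], [255, 0.006, 0, 0.079, 0, 0, 0], [255, 0.006, 0, 0.079, 0, 0, 0], [255, 0.006, 0, 0.079, 0, 0, 0]]

```text
clock: 8.62
tcp_pos: [0.5387, 0.3766, 0.0907]
orientation: [-0.089, 0.91, 0.239, 0.328]
wrist_force: [-5.3, -4.6, 6.8]
finger_gap: 0.011
grip_force: 30.1
```

drive_tool:
  deltas:
    - [[255, 0, 0, -0.03, 0, 0, 0], [255, 0, 0, -0.07, 0, 0, 0], [255, 0, 0, -0.11, 0, 0, 0], [255, 0, 0, -0.12, 0, 0, 0], [255, 0, 0, -0.12, 0, 0, 0]]

```text
clock: 9.25
tcp_pos: [0.4722, 0.3389, 0.1825]
orientation: [-0.09, 0.909, 0.239, 0.328]
wrist_force: [-0.1, 0.3, -0.4]
finger_gap: 0.0112
grip_force: 29.6
```

```bash
python3 - <<'E'
from h import *
from m2 import *
for n in("scene","side"):
    W=look(n)[2];print(n);[print(' ',t[0],np.round(t[1],4),np.round(t[2],4),round(t[3],1)) for t in tubes(W)]
print(get_state()['joint_pos'].round(2),delta((.636,.061,.22),Rt((1,-.08,0))))
E
```

```text
scene
  81 [ 0.632  -0.0145] [0.03   0.0296] 89.9
  68 [0.6331 0.0245] [0.0299 0.0298] 83.4
  70 [0.6359 0.0621] [0.03   0.0319] 84.3
side
  127 [0.6299 0.0223] [0.1157 0.0298] 85.2
[ 0.46 -0.1  -0.82  0.16  0.04  3.11] ([0.0305, 0.3222, -0.0282], [19.0, -36.5, -53.6])
```

drive_tool:
  deltas:
    - [[255, 0.005, 0.05, -0.06, 3, -6, -9], [255, 0.01, 0.1, -0.06, 6, -12, -18], [255, 0.015, 0.15, -0.05, 9, -18, -27], [255, 0.02, 0.2, -0.04, 12, -24, -36], [255, 0.025, 0.26, -0.03, 16, -30, -44], [255, 0.0305, 0.322, -0.028, 19, -36.5, -53.6], [255, 0.0305, 0.322, -0.028, 19, -36.5, -53.6], [255, 0.0305, 0.322, -0.028, 19, -36.5, -53.6], [255, 0.0305, 0.322, -0.028, 19, -36.5, -53.6], [255, 0.0305, 0.322, -0.028, 19, -36.5, -53.6], [255, 0.0305, 0.322, -0.028, 19, -36.5, -53.6]]

```text
clock: 10.72
tcp_pos: [0.6355, 0.0614, 0.2216]
orientation: [0.0, 0.735, 0.678, 0.001]
wrist_force: [-0.4, -0.7, 0.0]
finger_gap: 0.0112
grip_force: 29.6
```

```bash
python3 chk.py
```

```text
10.725 [0.6355 0.0614 0.2216] [-0.03  0.44  0.21  1.34  0.    1.62]
z [ 0.002  0.001 -1.   ] y [ 0.997 -0.08   0.002]
rod 0.02 163 [[0.0011, -0.0054, 0.0204], [0.0062, 0.0059, 0.0346]]
rod 0.05 103 [[0.0012, -0.0054, 0.0502], [0.0064, 0.006, 0.0644]]
rod 0.08 73 [[0.0015, -0.0054, 0.0808], [0.0068, 0.0061, 0.0945]]
wrist tubes
  [0.6355 0.0627] [0.0278 0.0275] 85.6
  [0.6221 0.0255] [0.0285 0.0062] 85.1
  [0.6439 0.0236] [0.0283 0.0051] 85.7
scene
  78 [ 0.6312 -0.0132] [0.0291 0.0313] 85.5
  62 [0.6335 0.0236] [0.0288 0.0293] 87.5
  69 [0.637  0.0611] [0.0298 0.031 ] 82.0
side
  121 [0.6301 0.0232] [0.1136 0.0306] 85.3
```

drive_tool:
  deltas:
    - [[255, 0, 0, 0.02, 0, 0, 0], [255, 0, 0, 0.04, 0, 0, 0], [255, 0, 0, 0.07, 0, 0, 0], [255, 0, 0, 0.1, 0, 0, 0], [255, 0, 0, 0.114, 0, 0, 0], [255, 0, 0, 0.114, 0, 0, 0], [180, 0, 0, 0.114, 0, 0, 0], [180, 0, 0, 0.114, 0, 0, 0], [180, 0, 0, 0.114, 0, 0, 0], [180, 0, 0, 0.08, 0, 0, 0], [150, 0, 0, 0.03, 0, 0, 0], [110, 0, 0, 0.0, 0, 0, 0]]

```text
clock: 12.38
tcp_pos: [0.6368, 0.0612, 0.2239]
orientation: [0.001, 0.735, 0.678, 0.002]
wrist_force: [0.2, -0.2, -0.0]
finger_gap: 0.0483
grip_force: 0.0
```

```bash
cat > rodchk.py <<'E'
from h import *
def rodtops(W,c0=(.634,.024),rad=.12):
    m=(W[...,2]>.095)&(W[...,2]<.17)&(np.hypot(W[...,0]-c0[0],W[...,1]-c0[1])<rad)
    n,l,s,_=cv2.connectedComponentsWithStats(m.astype(np.uint8))
    for i in range(1,n):
        if s[i,4]>15: print('rod',s[i,4],np.percentile(W[l==i],[2,98],axis=0).round(4).tolist(),np.nanmax(W[l==i][:,2]).round(4))
E
python3 - <<'E'
from h import *
from rodchk import *
print(get_state()['clock'],get_state()['tcp_pos'])
rodtops(look("wrist","w6")[2],rad=.06)
print(delta((.462,-.06,.20),Rt((1,0,0))))
E
```

```text
12.375 [0.63679219 0.06118091 0.22385358]
rod 373 [[0.6307, 0.0569, 0.0975], [0.6417, 0.0675, 0.149]] 0.1494
rod 482 [[0.6247, -0.017, 0.0971], [0.636, -0.0072, 0.1483]] 0.1491
([-0.1349, -0.1661, 0.0261], [0.5, -0.1, -4.6])
```

drive_tool:
  deltas:
    - [[0, -0.135, -0.166, 0.026, 0.5, 0, -4.6], [0, -0.135, -0.166, 0.026, 0.5, 0, -4.6], [0, -0.135, -0.166, 0.026, 0.5, 0, -4.6], [0, -0.135, -0.166, 0.026, 0.5, 0, -4.6], [0, -0.135, -0.166, 0.026, 0.5, 0, -4.6], [0, -0.135, -0.166, 0.026, 0.5, 0, -4.6]]

```text
clock: 13.18
tcp_pos: [0.4608, -0.06, 0.1951]
orientation: [-0.003, 0.707, 0.707, -0.002]
wrist_force: [0.6, 1.3, 0.0]
finger_gap: 0.0855
grip_force: 0.0
```

```bash
cat > cup.py <<'E'
import sys
from h import *
def rim(W,c0,zr,rad=.05):
    m=(abs(W[...,2]-zr)<.007)&(np.hypot(W[...,0]-c0[0],W[...,1]-c0[1])<rad)
    q=W[m][:,:3]; t=q[q[:,2]>zr-.004]
    if len(t)<30: return None
    (c,r)=cv2.minEnclosingCircle(t[:,:2].astype(np.float32))
    s=least_squares(lambda v:np.hypot(t[:,0]-v[0],t[:,1]-v[1])-.0298,[*c],loss='soft_l1',f_scale=.001)
    return np.array(c).round(4),round(r,4),s.x.round(4),len(t),np.percentile(t[:,2],90).round(4)
if __name__=='__main__':
    x,y,zr=map(float,sys.argv[1:4])
    st=get_state();print(round(st['clock'],2),st['tcp_pos'].round(4),st['joint_pos'].round(2))
    W=look("wrist",sys.argv[4] if len(sys.argv)>4 else None)[2]
    r=rim(W,(x,y),zr);print(r)
    P,ro=cur();c=r[2];z=zr-.06+.030
    print('z axis',ro.as_matrix()[:,2].round(3),'delta to grasp',delta((c[0],c[1],z),Rt(ro.as_matrix()[:,1])))
E
python3 cup.py .462 -.06 .06 w7
```

```text
13.18 [ 0.4608 -0.06    0.1951] [-0.3   0.12 -0.29  1.17 -0.    1.27]
(array([ 0.4623, -0.058 ]), 0.031, array([ 0.4621, -0.0577]), 549, np.float64(0.0606))
z axis [-0.006  0.001 -1.   ] delta to grasp ([0.0019, 0.0022, 0.165], [-0.4, -0.1, -0.0])
```

View pics/w7.png

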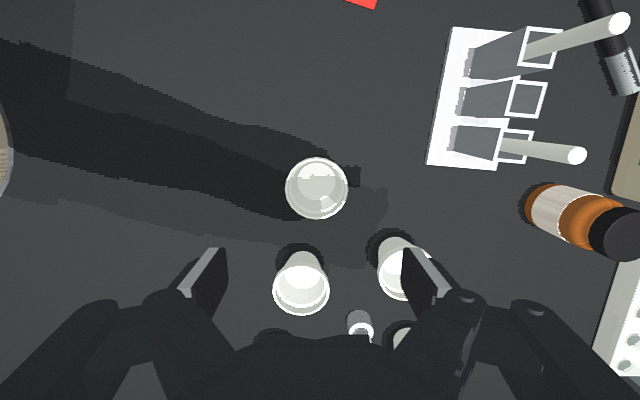

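The wrist view shows cup D centred at (316,188) between the open fingers, both rods standing in the holder at the upper right, and the other cups clear below.

drive_tool:
  deltas:
    - [[0, 0.002, 0.002, 0.06, -0.4, 0, 0], [0, 0.002, 0.002, 0.12, -0.4, 0, 0], [0, 0.002, 0.002, 0.15, -0.4, 0, 0], [0, 0.002, 0.002, 0.165, -0.4, 0, 0], [0, 0.002, 0.002, 0.165, -0.4, 0, 0], [255, 0.002, 0.002, 0.165, -0.4, 0, 0], [255, 0.002, 0.002, 0.165, -0.4, 0, 0], [255, 0.002, 0.002, 0.165, -0.4, 0, 0], [255, 0.002, 0.002, 0.165, -0.4, 0, 0], [255, 0.002, 0.002, 0.165, -0.4, 0, 0]]
  newtons: 30

```text
clock: 14.48
tcp_pos: [0.4616, -0.058, 0.0306]
orientation: [0.0, 0.707, 0.707, 0.001]
wrist_force: [1.6, 1.8, 5.7]
finger_gap: 0.0596
grip_force: 33.0
```

drive_tool:
  deltas:
    - [[255, 0, 0, -0.01, 0, 0, 0], [255, 0, 0, -0.04, 0, 0, 0], [255, 0, 0, -0.08, 0, 0, 0], [255, 0, 0, -0.08, 0, 0, 0]]

```text
clock: 14.98
tcp_pos: [0.4624, -0.0586, 0.1126]
orientation: [0.002, 0.707, 0.707, 0.001]
wrist_force: [-0.0, -0.1, -1.0]
finger_gap: 0.0597
grip_force: 32.7
```

```bash
python3 - <<'E'
from h import *
from cup import rim
P,r=cur();print(P.round(4),delta((.4685,.207,.031),Rt((1,0,0))))
W=look("wrist","w8")[2];print(rim(W,P[:2],P[2]+.03,.045))
Q=r.inv().apply(np.nan_to_num(W,nan=9).reshape(-1,3)-P).reshape(W.shape)
k=(np.hypot(Q[...,0],Q[...,1])<.04)&(Q[...,2]>-.06)&(Q[...,2]<.05)
print(np.percentile(Q[k],[1,99],axis=0).round(4))
E
```

```text
[ 0.4624 -0.0586  0.1126] ([0.2657, 0.0057, 0.0815], [0.2, 0.0, -0.0])
(array([ 0.4625, -0.0511]), 0.0437, array([ 0.4624, -0.0583]), 3759, np.float64(0.1464))
[[-0.0288 -0.036  -0.0585]
 [ 0.0296  0.0361  0.01  ]]
```

View pics/w8.png

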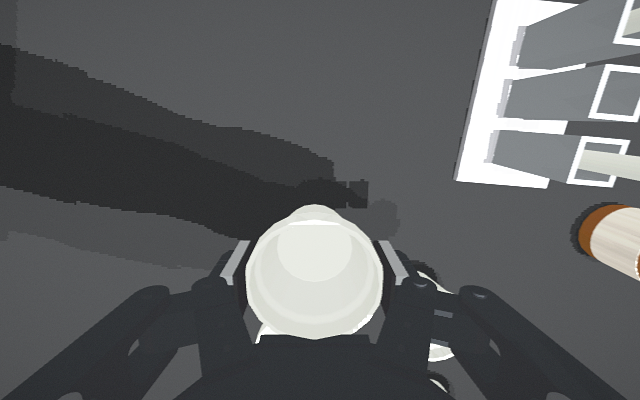

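The cup is held upright and centred at (315,275), and the path is clear. Moving it to the square.

drive_tool:
  deltas:
    - [[255, 0.05, 0.006, -0.01, 0, 0, 0], [255, 0.11, 0.006, -0.01, 0, 0, 0], [255, 0.17, 0.006, -0.01, 0, 0, 0], [255, 0.22, 0.006, 0, 0, 0, 0], [255, 0.266, 0.006, 0.02, 0, 0, 0], [255, 0.266, 0.006, 0.05, 0, 0, 0], [255, 0.266, 0.006, 0.07, 0, 0, 0], [255, 0.266, 0.006, 0.081, 0, 0, 0], [255, 0.266, 0.006, 0.081, 0, 0, 0], [255, 0.266, 0.006, 0.081, 0, 0, 0]]

```text
clock: 16.27
tcp_pos: [0.4649, 0.2079, 0.0286]
orientation: [-0.002, 0.707, 0.707, -0.001]
wrist_force: [-3.9, 0.3, 4.7]
finger_gap: 0.0598
grip_force: 35.0
```

drive_tool:
  deltas:
    - [[60, 0, 0, 0, 0, 0, 0], [0, 0, 0, 0, 0, 0, 0], [0, 0, 0, 0, 0, 0, 0], [0, 0, 0, -0.04, 0, 0, 0], [0, 0, 0, -0.1, 0, 0, 0], [0, 0, 0, -0.16, 0, 0, 0], [0, 0, 0, -0.17, 0, 0, 0], [0, 0, 0, -0.17, 0, 0, 0]]

```text
clock: 17.27
tcp_pos: [0.4671, 0.2081, 0.1993]
orientation: [-0.0, 0.707, 0.707, 0.001]
wrist_force: [-0.4, 0.5, -0.9]
finger_gap: 0.0856
grip_force: 0.0
```

```bash
python3 cup.py .4685 .207 .06 w9; python3 - <<'E'
from h import *
print(delta((.447,-.173,.2),Rt((1,0,0))))
E
```

```text
17.27 [0.4671 0.2081 0.1993] [ 0.26  0.2  -0.18  1.19  0.    1.83]
(array([0.465 , 0.2072]), 0.031, array([0.4651, 0.2075]), 531, np.float64(0.0605))
z axis [-0.002  0.001 -1.   ] delta to grasp ([-0.0005, -0.0007, 0.168], [-0.1, -0.1, -0.0])
([-0.3808, -0.0191, -0.0024], [-0.1, -0.1, -0.0])
```

The base cup is at (0.465, 0.2075), well inside the square. Next is cup B.

drive_tool:
  deltas:
    - [[0, -0.38, -0.019, -0.002, 0, 0, 0], [0, -0.38, -0.019, -0.002, 0, 0, 0], [0, -0.38, -0.019, -0.002, 0, 0, 0], [0, -0.38, -0.019, -0.002, 0, 0, 0], [0, -0.38, -0.019, -0.002, 0, 0, 0], [0, -0.38, -0.019, -0.002, 0, 0, 0], [0, -0.38, -0.019, -0.002, 0, 0, 0], [0, -0.38, -0.019, -0.002, 0, 0, 0], [0, -0.38, -0.019, -0.002, 0, 0, 0]]

```text
clock: 18.45
tcp_pos: [0.447, -0.1704, 0.1995]
orientation: [-0.002, 0.706, 0.708, -0.0]
wrist_force: [0.3, -0.6, -0.0]
finger_gap: 0.0853
grip_force: 0.0
```

```bash
python3 cup.py .447 -.173 .06
```

```text
18.45 [ 0.447  -0.1704  0.1995] [-0.53  0.14 -0.25  1.18  0.    1.04]
(array([ 0.4455, -0.1715]), 0.031, array([ 0.4454, -0.1712]), 530, np.float64(0.0605))
z axis [-0.002  0.002 -1.   ] delta to grasp ([-0.0012, -0.0015, 0.1698], [-0.1, -0.1, -0.0])
```

drive_tool:
  deltas:
    - [[0, -0.001, -0.0015, 0.06, 0, 0, 0], [0, -0.001, -0.0015, 0.12, 0, 0, 0], [0, -0.001, -0.0015, 0.155, 0, 0, 0], [0, -0.001, -0.0015, 0.17, 0, 0, 0], [0, -0.001, -0.0015, 0.17, 0, 0, 0], [255, -0.001, -0.0015, 0.17, 0, 0, 0], [255, -0.001, -0.0015, 0.17, 0, 0, 0], [255, -0.001, -0.0015, 0.17, 0, 0, 0], [255, -0.001, -0.0015, 0.17, 0, 0, 0], [255, -0.001, -0.0015, 0.17, 0, 0, 0]]

```text
clock: 19.75
tcp_pos: [0.4473, -0.1737, 0.0324]
orientation: [0.001, 0.707, 0.707, 0.001]
wrist_force: [-1.4, 0.9, 5.7]
finger_gap: 0.0615
grip_force: 31.5
```

drive_tool:
  deltas:
    - [[255, 0, 0, -0.01, 0, 0, 0], [255, 0, 0, -0.05, 0, 0, 0], [255, 0, 0, -0.1, 0, 0, 0], [255, 0, 0, -0.12, 0, 0, 0], [255, 0, 0, -0.12, 0, 0, 0]]

```text
clock: 20.38
tcp_pos: [0.4474, -0.1738, 0.153]
orientation: [0.002, 0.707, 0.707, 0.001]
wrist_force: [-0.2, 0.4, -1.5]
finger_gap: 0.0619
grip_force: 33.2
```

```bash
python3 - <<'E'
from h import *
P,r=cur();print(P.round(4),delta((.465,.2075,.16),Rt((1,0,0))))
E
```

```text
[ 0.4474 -0.1738  0.153 ] ([0.3813, 0.0175, -0.0075], [0.2, 0.1, -0.0])
```

drive_tool:
  deltas:
    - [[255, 0.381, 0.0175, -0.007, 0, 0, 0], [255, 0.381, 0.0175, -0.007, 0, 0, 0], [255, 0.381, 0.0175, -0.007, 0, 0, 0], [255, 0.381, 0.0175, -0.007, 0, 0, 0], [255, 0.381, 0.0175, -0.007, 0, 0, 0], [255, 0.381, 0.0175, -0.007, 0, 0, 0], [255, 0.381, 0.0175, -0.007, 0, 0, 0], [255, 0.381, 0.0175, -0.007, 0, 0, 0], [255, 0.381, 0.0175, -0.007, 0, 0, 0]]

```text
clock: 21.5
tcp_pos: [0.4631, 0.2066, 0.1573]
orientation: [-0.001, 0.708, 0.706, -0.001]
wrist_force: [-0.0, -0.2, -0.4]
finger_gap: 0.0617
grip_force: 33.1
```

```bash
cat > held.py <<'E'
from h import *
import sys
sx,sy,n=float(sys.argv[1]),float(sys.argv[2]),int(sys.argv[3])
P,r=cur();S=get_state();print(round(S['clock'],2),P.round(4),S['joint_pos'].round(2),S['finger_gap'])
W=look("wrist","held%d"%n)[2]
Q=r.inv().apply(np.nan_to_num(W,nan=9).reshape(-1,3)-P).reshape(W.shape)
rr=np.hypot(Q[...,0],Q[...,1])
k=(rr<.036)&(rr>.022)&(abs(Q[...,1])<.0275)&(Q[...,2]>-.036)&(Q[...,2]<-.015)
q=Q[k];zt=np.percentile(q[:,2],3);t=q[q[:,2]<zt+.004]
s=least_squares(lambda v:np.hypot(t[:,0]-v[0],t[:,1]-v[1])-.0298,[0,0],loss='soft_l1',f_scale=.001)
print('held rim in tool',s.x.round(4),len(t),'rim z tool',zt.round(4),'res',np.median(abs(s.fun)).round(4))
off=r.apply([s.x[0],s.x[1],0])
base=.022*n  # seat height of this cup
zc=P[2]-zt-.06 # current underside height, world
tgt=np.array([sx-off[0],sy-off[1],P[2]-(zc-base)])
print('underside',zc.round(4),'delta to seat',delta(tgt,Rt((r.as_matrix()[:,1]))))
E
python3 held.py .465 .2075 1
```

```text
21.5 [0.4631 0.2066 0.1573] [ 0.26  0.22 -0.26  1.09  0.    1.83] 0.061700916545598214
held rim in tool [0.0019 0.0005] 2250 rim z tool -0.0289 res 0.0007
underside 0.1262 delta to seat ([-0.0009, 0.0013, 0.1044], [-0.1, -0.0, -0.0])
```

View pics/held1.png

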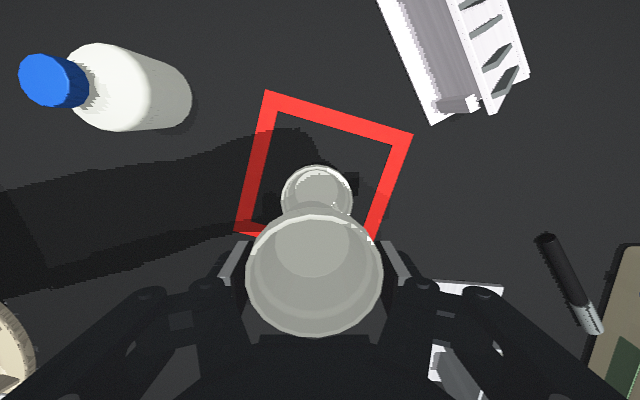

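The held cup at (315,275) hangs over the base cup at (317,190), inside the tape. Lowering to nest.

drive_tool:
  deltas:
    - [[255, -0.001, 0.001, 0.03, 0, 0, 0], [255, -0.001, 0.001, 0.05, 0, 0, 0], [255, -0.001, 0.001, 0.07, 0, 0, 0], [255, -0.001, 0.001, 0.085, 0, 0, 0], [255, -0.001, 0.001, 0.095, 0, 0, 0], [255, -0.001, 0.001, 0.101, 0, 0, 0], [255, -0.001, 0.001, 0.103, 0, 0, 0], [255, -0.001, 0.001, 0.103, 0, 0, 0]]

```text
clock: 22.55
tcp_pos: [0.4654, 0.2073, 0.0559]
orientation: [-0.0, 0.707, 0.707, 0.001]
wrist_force: [-0.0, -0.5, 3.5]
finger_gap: 0.0618
grip_force: 33.3
```

drive_tool:
  deltas:
    - [[60, 0, 0, 0, 0, 0, 0], [0, 0, 0, 0, 0, 0, 0], [0, 0, 0, 0, 0, 0, 0], [0, 0, 0, -0.04, 0, 0, 0], [0, 0, 0, -0.1, 0, 0, 0], [0, 0, 0, -0.16, 0, 0, 0], [0, 0, 0, -0.17, 0, 0, 0], [0, 0, 0, -0.17, 0, 0, 0]]

```text
clock: 23.55
tcp_pos: [0.4649, 0.2071, 0.2252]
orientation: [-0.0, 0.707, 0.707, 0.001]
wrist_force: [0.6, 0.1, -0.7]
finger_gap: 0.0853
grip_force: 0.0
```

```bash
python3 cup.py .465 .2075 .082 w10; python3 - <<'E'
from h import *
print(delta((.56,-.1535,.2),Rt((1,0,0))))
E
```

```text
23.55 [0.4649 0.2071 0.2252] [ 0.26  0.19 -0.14  1.25  0.    1.83]
(array([0.4655, 0.2069]), 0.0311, array([0.4655, 0.2075]), 579, np.float64(0.0848))
z axis [-0.002  0.001 -1.   ] delta to grasp ([0.0005, 0.0018, 0.1719], [-0.1, -0.1, -0.0])
([-0.3604, 0.096, 0.0233], [-0.1, -0.1, -0.0])
```

```bash
cat > stk.py <<'E'
from h import *
def stack(n,c0=(.465,.2075)):
    W=look(n)[2];g=(abs(W[...,0]-c0[0])<.09)&(abs(W[...,1]-c0[1])<.09)
    m=g&(np.hypot(W[...,0]-c0[0],W[...,1]-c0[1])<.04)&(W[...,2]>.05)
    tb=np.nanmedian(W[...,2][g&(abs(W[...,2])<.012)])
    zs=W[m][:,2];t=W[m][zs>np.nanpercentile(zs,97)-.004]
    c,r=cv2.minEnclosingCircle(t[:,:2].astype(np.float32))
    q=[]
    for s in(1,-1):
        for a in(0,1):
            k=s*(t[:,a]-c[a])>.02;q.append(np.percentile(t[k,2],85).round(4) if k.sum()>3 else None)
    print(n,'top',np.nanpercentile(zs,97).round(4),'table',tb.round(4),'c',np.round(c,4),round(r,4),'rim z +x+y-x-y',q)
if __name__=='__main__':
    for n in("wrist","scene","side"): stack(n)
E
python3 stk.py
```

```text
wrist top 0.3236 table 0.0001 c [0.4645 0.2225] 0.0263 rim z +x+y-x-y [np.float64(0.3236), None, np.float64(0.3236), None]
scene top 0.6334 table -0.0013 c [0.4838 0.2117] 0.0287 rim z +x+y-x-y [np.float64(0.642), np.float64(0.6416), None, None]
side top 0.6151 table 0.0011 c [0.4528 0.1932] 0.0315 rim z +x+y-x-y [np.float64(0.7116), np.float64(0.7076), np.float64(0.7135), np.float64(0.7123)]
```

```bash
sed -i 's/&(W\[...,2\]>.05)$/\&(W[...,2]>.05)\&(W[...,2]<.18)/' stk.py; python3 stk.py
```

```text
wrist top 0.085 table 0.0 c [0.4653 0.2069] 0.0311 rim z +x+y-x-y [np.float64(0.0838), np.float64(0.0851), np.float64(0.0853), np.float64(0.0836)]
scene top 0.0835 table -0.0011 c [0.4676 0.2046] 0.0322 rim z +x+y-x-y [np.float64(0.0826), np.float64(0.0839), np.float64(0.0833), np.float64(0.0833)]
side top 0.0869 table 0.0013 c [0.4574 0.2051] 0.0349 rim z +x+y-x-y [np.float64(0.0868), np.float64(0.0863), np.float64(0.089), np.float64(0.0877)]
```

The nested cup reads about 2–3 mm high, so I'll press its rim home lightly with the half-closed fingers.

drive_tool:
  deltas:
    - [[99, 0, 0.001, 0, 0, 0, 0], [99, 0, 0.001, 0.06, 0, 0, 0], [99, 0, 0.001, 0.12, 0, 0, 0], [99, 0, 0.001, 0.135, 0, 0, 0], [99, 0, 0.001, 0.14, 0, 0, 0], [99, 0, 0.001, 0.14, 0, 0, 0]]

```text
clock: 24.65
tcp_pos: [0.467, 0.2075, 0.0866]
orientation: [-0.0, 0.707, 0.707, 0.001]
wrist_force: [-0.1, -0.0, 0.2]
finger_gap: 0.052
grip_force: 0.0
```

drive_tool:
  deltas:
    - [[99, 0, 0, 0.002, 0, 0, 0], [99, 0, 0, 0.004, 0, 0, 0], [99, 0, 0, 0.004, 0, 0, 0]]

```text
clock: 25.02
tcp_pos: [0.4657, 0.2072, 0.0813]
orientation: [-0.001, 0.707, 0.707, 0.001]
wrist_force: [0.0, 0.5, 1.8]
finger_gap: 0.0524
grip_force: 0.5
```

drive_tool:
  deltas:
    - [[99, 0, 0, 0.002, 0, 0, 0], [99, 0, 0, 0.004, 0, 0, 0], [99, 0, 0, 0.004, 0, 0, 0]]

```text
clock: 25.4
tcp_pos: [0.4665, 0.2077, 0.0792]
orientation: [-0.0, 0.707, 0.707, 0.002]
wrist_force: [-3.9, -0.8, 16.4]
finger_gap: 0.0523
grip_force: 8.2
```

```bash
python3 stk.py
```

```text
wrist top 0.1783 table 0.0001 c [0.4664 0.2271] 0.0223 rim z +x+y-x-y [np.float64(0.178), None, np.float64(0.1776), None]
scene top 0.175 table -0.0013 c [0.4792 0.2113] 0.0252 rim z +x+y-x-y [None, None, None, np.float64(0.1767)]
side top 0.1773 table 0.0014 c [0.4664 0.1993] 0.0352 rim z +x+y-x-y [np.float64(0.1787), None, np.float64(0.1794), None]
```

drive_tool:
  deltas:
    - [[99, 0, 0, -0.01, 0, 0, 0], [60, 0, 0, -0.06, 0, 0, 0], [0, 0, 0, -0.12, 0, 0, 0], [0, 0, 0, -0.145, 0, 0, 0], [0, 0, 0, -0.145, 0, 0, 0], [0, 0, 0, -0.145, 0, 0, 0]]

```text
clock: 26.3
tcp_pos: [0.465, 0.2067, 0.2207]
orientation: [-0.001, 0.707, 0.707, -0.001]
wrist_force: [-0.4, 0.3, -0.8]
finger_gap: 0.0855
grip_force: 0.0
```

```bash
python3 stk.py;  python3 - <<'E'
from h import *
print(get_state()['tcp_pos'],delta((.56,-.1535,.2),Rt((1,0,0))))
W=look("wrist","w11")[2]
import numpy as np
# visible lower-cup rim / walls: height profile on the far (+y) side
c=(.465,.207)
for lo,hi in((.0,.015),(.015,.022),(.026,.033)):
    r=np.hypot(W[...,0]-c[0],W[...,1]-c[1]);k=(r>=lo)&(r<hi)&(W[...,2]<.15)
    print(lo,hi,k.sum(),np.percentile(W[k][:,2],[5,25,50,75,95]).round(4))
E
```

```text
wrist top 0.0834 table 0.0001 c [0.4649 0.2073] 0.031 rim z +x+y-x-y [np.float64(0.0836), np.float64(0.0835), np.float64(0.0829), np.float64(0.0829)]
scene top 0.0825 table -0.0013 c [0.4668 0.2067] 0.0316 rim z +x+y-x-y [np.float64(0.0835), np.float64(0.0835), np.float64(0.0819), np.float64(0.0823)]
side top 0.0847 table 0.0013 c [0.4634 0.2028] 0.0342 rim z +x+y-x-y [np.float64(0.0845), np.float64(0.0849), np.float64(0.0823), np.float64(0.0848)]
[0.46462554 0.20664119 0.22022221] ([-0.3601, 0.0955, 0.0196], [-0.2, -0.0, -0.0])
0.0 0.015 560 [0.0435 0.0442 0.0447 0.0451 0.046 ]
0.015 0.022 696 [0.0435 0.0444 0.0449 0.0457 0.0493]
0.026 0.033 1497 [-0.0006  0.0594  0.0722  0.0819  0.0832]
```

View pics/w11.png

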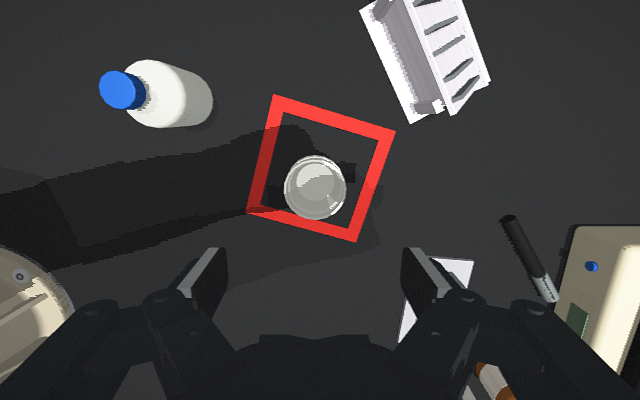

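Pressed home: the inner floor now reads 0.0447 m against 0.044 m, and the picture shows the stack at (315,187) inside the tape. Next is cup E.

drive_tool:
  deltas:
    - [[0, -0.36, 0.0955, 0.019, 0, 0, 0], [0, -0.36, 0.0955, 0.019, 0, 0, 0], [0, -0.36, 0.0955, 0.019, 0, 0, 0], [0, -0.36, 0.0955, 0.019, 0, 0, 0], [0, -0.36, 0.0955, 0.019, 0, 0, 0], [0, -0.36, 0.0955, 0.019, 0, 0, 0], [0, -0.36, 0.0955, 0.019, 0, 0, 0], [0, -0.36, 0.0955, 0.019, 0, 0, 0], [0, -0.36, 0.0955, 0.019, 0, 0, 0]]

```text
clock: 27.62
tcp_pos: [0.5606, -0.1517, 0.2021]
orientation: [-0.001, 0.707, 0.708, 0.0]
wrist_force: [0.0, 0.1, 0.2]
finger_gap: 0.0852
grip_force: 0.0
```

```bash
python3 cup.py .56 -.1535 .06
```

```text
27.62 [ 0.5606 -0.1517  0.2021] [-0.4   0.34  0.01  1.24  0.    1.17]
(array([ 0.5596, -0.1519]), 0.031, array([ 0.5599, -0.1516]), 529, np.float64(0.0605))
z axis [-0.001  0.002 -1.   ] delta to grasp ([-0.0003, -0.0006, 0.1724], [-0.1, -0.1, -0.0])
```

drive_tool:
  deltas:
    - [[0, 0, -0.0005, 0.06, 0, 0, 0], [0, 0, -0.0005, 0.12, 0, 0, 0], [0, 0, -0.0005, 0.155, 0, 0, 0], [0, 0, -0.0005, 0.172, 0, 0, 0], [0, 0, -0.0005, 0.172, 0, 0, 0], [255, 0, -0.0005, 0.172, 0, 0, 0], [255, 0, -0.0005, 0.172, 0, 0, 0], [255, 0, -0.0005, 0.172, 0, 0, 0], [255, 0, -0.0005, 0.172, 0, 0, 0], [255, 0, -0.0005, 0.172, 0, 0, 0]]

```text
clock: 28.92
tcp_pos: [0.5619, -0.1535, 0.0326]
orientation: [0.001, 0.707, 0.707, 0.001]
wrist_force: [-1.0, 0.6, 6.8]
finger_gap: 0.0601
grip_force: 32.0
```

drive_tool:
  deltas:
    - [[255, 0, 0, -0.01, 0, 0, 0], [255, 0, 0, -0.05, 0, 0, 0], [255, 0, 0, -0.1, 0, 0, 0], [255, 0, 0, -0.145, 0, 0, 0], [255, 0, 0, -0.145, 0, 0, 0]]

```text
clock: 29.55
tcp_pos: [0.5631, -0.1542, 0.1806]
orientation: [0.003, 0.707, 0.707, 0.002]
wrist_force: [0.0, 0.6, -0.5]
finger_gap: 0.06
grip_force: 32.9
```

```bash
python3 - <<'E'
from h import *
P,r=cur();print(P.round(4),delta((.465,.2073,.18),Rt((1,0,0))))
E
```

```text
[ 0.5631 -0.1542  0.1806] ([0.3615, -0.0982, -0.0009], [0.4, 0.1, -0.0])
```

drive_tool:
  deltas:
    - [[255, 0.3615, -0.098, 0, 0.3, 0, 0], [255, 0.3615, -0.098, 0, 0.3, 0, 0], [255, 0.3615, -0.098, 0, 0.3, 0, 0], [255, 0.3615, -0.098, 0, 0.3, 0, 0], [255, 0.3615, -0.098, 0, 0.3, 0, 0], [255, 0.3615, -0.098, 0, 0.3, 0, 0], [255, 0.3615, -0.098, 0, 0.3, 0, 0], [255, 0.3615, -0.098, 0, 0.3, 0, 0], [255, 0.3615, -0.098, 0, 0.3, 0, 0]]

```text
clock: 30.68
tcp_pos: [0.4628, 0.2073, 0.1756]
orientation: [-0.003, 0.708, 0.706, -0.002]
wrist_force: [0.1, -0.1, -0.6]
finger_gap: 0.0603
grip_force: 32.9
```

```bash
python3 held.py .465 .2073 2
```

```text
30.68 [0.4628 0.2073 0.1756] [ 0.26  0.21 -0.23  1.14  0.    1.83] 0.060330696495709164
held rim in tool [0.0015 0.0004] 2278 rim z tool -0.0287 res 0.0007
underside 0.1443 delta to seat ([-0.0014, 0.0023, 0.1003], [-0.4, -0.1, -0.0])
```

drive_tool:
  deltas:
    - [[255, -0.001, 0.0015, 0.03, -0.3, 0, 0], [255, -0.001, 0.0015, 0.05, -0.3, 0, 0], [255, -0.001, 0.0015, 0.07, -0.3, 0, 0], [255, -0.001, 0.0015, 0.085, -0.3, 0, 0], [255, -0.001, 0.0015, 0.093, -0.3, 0, 0], [255, -0.001, 0.0015, 0.098, -0.3, 0, 0], [255, -0.001, 0.0015, 0.1, -0.3, 0, 0], [255, -0.001, 0.0015, 0.1, -0.3, 0, 0]]

```text
clock: 31.72
tcp_pos: [0.4657, 0.2078, 0.0783]
orientation: [0.001, 0.707, 0.707, 0.002]
wrist_force: [-0.8, -1.6, 10.0]
finger_gap: 0.0597
grip_force: 33.7
```

drive_tool:
  deltas:
    - [[60, 0, 0, 0, 0, 0, 0], [0, 0, 0, 0, 0, 0, 0], [0, 0, 0, 0, 0, 0, 0], [0, 0, 0, -0.04, 0, 0, 0], [0, 0, 0, -0.055, 0, 0, 0], [99, 0, 0, -0.055, 0, 0, 0], [99, 0, 0, -0.055, 0, 0, 0], [99, 0, 0, -0.055, 0, 0, 0], [99, 0, 0, -0.055, 0, 0, 0]]

```text
clock: 32.85
tcp_pos: [0.4629, 0.2074, 0.1301]
orientation: [-0.001, 0.707, 0.707, -0.001]
wrist_force: [-0.3, 0.1, -0.0]
finger_gap: 0.0521
grip_force: 0.0
```

drive_tool:
  deltas:
    - [[99, 0, 0.001, 0.015, 0, 0, 0], [99, 0, 0.001, 0.022, 0, 0, 0], [99, 0, 0.001, 0.025, 0, 0, 0], [99, 0, 0.001, 0.027, 0, 0, 0], [99, 0, 0.001, 0.027, 0, 0, 0]]

```text
clock: 33.48
tcp_pos: [0.4645, 0.2076, 0.1039]
orientation: [-0.001, 0.707, 0.707, 0.0]
wrist_force: [-0.1, -0.2, 0.5]
finger_gap: 0.052
grip_force: 0.0
```

drive_tool:
  deltas:
    - [[99, 0, 0, 0.002, 0, 0, 0], [99, 0, 0, 0.004, 0, 0, 0], [99, 0, 0, 0.005, 0, 0, 0], [99, 0, 0, 0.005, 0, 0, 0]]

```text
clock: 33.98
tcp_pos: [0.4653, 0.2083, 0.1018]
orientation: [-0.0, 0.707, 0.707, 0.002]
wrist_force: [-5.7, -0.5, 19.7]
finger_gap: 0.0524
grip_force: 9.3
```

drive_tool:
  deltas:
    - [[99, 0, 0, -0.01, 0, 0, 0], [60, 0, 0, -0.06, 0, 0, 0], [0, 0, 0, -0.12, 0, 0, 0], [0, 0, 0, -0.14, 0, 0, 0], [0, 0, 0, -0.14, 0, 0, 0], [0, 0, 0, -0.14, 0, 0, 0]]

```text
clock: 34.72
tcp_pos: [0.464, 0.2072, 0.2376]
orientation: [-0.001, 0.707, 0.707, -0.001]
wrist_force: [-0.1, -0.5, -0.7]
finger_gap: 0.0852
grip_force: 0.0
```

```bash
cat > floor.py <<'E'
from h import *
from stk import stack
from cup import rim
def fl(n,c=(.465,.207)):
    W=look("wrist","st%d"%n)[2]
    r=np.hypot(W[...,0]-c[0],W[...,1]-c[1]);k=(r<.012)&(W[...,2]<.02*n+.06)
    print('floor',np.median(W[k][:,2]).round(4),'want',.022*n,'rim',rim(W,c,.038+.022*n),'want',.038+.022*n)
import sys
n=int(sys.argv[1]);fl(n);print(get_state()['tcp_pos'],get_state()['clock'])
for a in sys.argv[2:]:
    x,y,yx,yy=map(float,a.split(','));print('next hover',delta((x,y,.2),Rt((yx,yy,0))))
E
python3 floor.py 3 .409,-.3,1,0
```

```text
floor 0.0675 want 0.066 rim (array([0.4645, 0.2069]), 0.0312, array([0.4645, 0.2075]), 619, np.float64(0.1063)) want 0.10400000000000001
[0.4637167  0.20714887 0.23722148] 34.775
next hover ([-0.5072, -0.0545, 0.0371], [-0.2, -0.0, -0.0])
```

drive_tool:
  deltas:
    - [[0, -0.507, -0.054, 0.037, 0, 0, 0], [0, -0.507, -0.054, 0.037, 0, 0, 0], [0, -0.507, -0.054, 0.037, 0, 0, 0], [0, -0.507, -0.054, 0.037, 0, 0, 0], [0, -0.507, -0.054, 0.037, 0, 0, 0], [0, -0.507, -0.054, 0.037, 0, 0, 0], [0, -0.507, -0.054, 0.037, 0, 0, 0], [0, -0.507, -0.054, 0.037, 0, 0, 0], [0, -0.507, -0.054, 0.037, 0, 0, 0], [0, -0.507, -0.054, 0.037, 0, 0, 0], [0, -0.507, -0.054, 0.037, 0, 0, 0], [0, -0.507, -0.054, 0.037, 0, 0, 0]]

```text
clock: 36.28
tcp_pos: [0.4108, -0.298, 0.2014]
orientation: [-0.001, 0.706, 0.708, 0.0]
wrist_force: [0.7, 0.7, 0.8]
finger_gap: 0.0854
grip_force: 0.0
```

```bash
python3 cup.py .409 -.3 .06; python3 - <<'E'
from stk import *
stack("scene");stack("side")
E
```

```text
36.27 [ 0.4108 -0.298   0.2014] [-0.79  0.2  -0.18  1.19  0.    0.78]
(array([ 0.4086, -0.2994]), 0.031, array([ 0.4086, -0.2991]), 526, np.float64(0.0606))
z axis [-0.001  0.001 -1.   ] delta to grasp ([-0.0011, -0.0021, 0.1715], [-0.0, -0.1, -0.0])
scene top 0.1048 table -0.0013 c [0.4667 0.2057] 0.0325 rim z +x+y-x-y [np.float64(0.1054), np.float64(0.1049), np.float64(0.1052), np.float64(0.1042)]
side top 0.1072 table 0.0013 c [0.4625 0.2046] 0.0339 rim z +x+y-x-y [np.float64(0.1063), np.float64(0.1076), np.float64(0.1085), np.float64(0.1079)]
```

Scene and side rim heights rose 22.3 and 22.5 mm against the 22 mm expected, so that cup is seated. Grasping cup A.

drive_tool:
  deltas:
    - [[0, -0.001, -0.002, 0.06, 0, 0, 0], [0, -0.001, -0.002, 0.12, 0, 0, 0], [0, -0.001, -0.002, 0.155, 0, 0, 0], [0, -0.001, -0.002, 0.171, 0, 0, 0], [0, -0.001, -0.002, 0.171, 0, 0, 0], [255, -0.001, -0.002, 0.171, 0, 0, 0], [255, -0.001, -0.002, 0.171, 0, 0, 0], [255, -0.001, -0.002, 0.171, 0, 0, 0], [255, -0.001, -0.002, 0.171, 0, 0, 0], [255, -0.001, -0.002, 0.171, 0, 0, 0]]

```text
clock: 37.67
tcp_pos: [0.4091, -0.3011, 0.0318]
orientation: [0.001, 0.707, 0.707, 0.0]
wrist_force: [-1.2, 0.5, 6.0]
finger_gap: 0.0605
grip_force: 32.5
```

drive_tool:
  deltas:
    - [[255, 0, 0, -0.01, 0, 0, 0], [255, 0, 0, -0.05, 0, 0, 0], [255, 0, 0, -0.1, 0, 0, 0], [255, 0, 0, -0.15, 0, 0, 0], [255, 0, 0, -0.17, 0, 0, 0], [255, 0, 0, -0.17, 0, 0, 0]]

```text
clock: 38.42
tcp_pos: [0.4094, -0.3014, 0.2026]
orientation: [0.001, 0.707, 0.707, 0.0]
wrist_force: [0.3, -0.2, -1.7]
finger_gap: 0.06
grip_force: 33.0
```

```bash
python3 - <<'E'
from h import *
P,r=cur();print(P.round(4),delta((.465,.2073,.2),Rt((1,0,0))))
E
```

```text
[ 0.4094 -0.3014  0.2026] ([0.5087, 0.0555, 0.0017], [0.1, 0.1, -0.0])
```

drive_tool:
  deltas:
    - [[255, 0.508, 0.0555, 0, 0, 0, 0], [255, 0.508, 0.0555, 0, 0, 0, 0], [255, 0.508, 0.0555, 0, 0, 0, 0], [255, 0.508, 0.0555, 0, 0, 0, 0], [255, 0.508, 0.0555, 0, 0, 0, 0], [255, 0.508, 0.0555, 0, 0, 0, 0], [255, 0.508, 0.0555, 0, 0, 0, 0], [255, 0.508, 0.0555, 0, 0, 0, 0], [255, 0.508, 0.0555, 0, 0, 0, 0], [255, 0.508, 0.0555, 0, 0, 0, 0], [255, 0.508, 0.0555, 0, 0, 0, 0], [255, 0.508, 0.0555, 0, 0, 0, 0]]

```text
clock: 39.92
tcp_pos: [0.464, 0.206, 0.2008]
orientation: [-0.001, 0.708, 0.706, -0.0]
wrist_force: [-0.6, 0.0, -0.3]
finger_gap: 0.0603
grip_force: 32.9
```

```bash
python3 held.py .465 .2073 3
```

```text
39.92 [0.464  0.206  0.2008] [ 0.26  0.2  -0.18  1.19  0.    1.83] 0.06025633787506372
held rim in tool [0.0018 0.0003] 2383 rim z tool -0.0288 res 0.0007
underside 0.1696 delta to seat ([-0.0007, 0.0007, 0.1038], [-0.1, -0.1, 0.0])
```

drive_tool:
  deltas:
    - [[255, 0, 0.001, 0.03, 0, 0, 0], [255, 0, 0.001, 0.05, 0, 0, 0], [255, 0, 0.001, 0.07, 0, 0, 0], [255, 0, 0.001, 0.085, 0, 0, 0], [255, 0, 0.001, 0.095, 0, 0, 0], [255, 0, 0.001, 0.101, 0, 0, 0], [255, 0, 0.001, 0.103, 0, 0, 0], [255, 0, 0.001, 0.103, 0, 0, 0]]

```text
clock: 40.98
tcp_pos: [0.4658, 0.2078, 0.0995]
orientation: [-0.0, 0.707, 0.707, 0.001]
wrist_force: [-2.8, -0.6, 6.9]
finger_gap: 0.0603
grip_force: 34.0
```

drive_tool:
  deltas:
    - [[60, 0, 0, 0, 0, 0, 0], [0, 0, 0, 0, 0, 0, 0], [0, 0, 0, 0, 0, 0, 0], [0, 0, 0, -0.04, 0, 0, 0], [0, 0, 0, -0.055, 0, 0, 0], [99, 0, 0, -0.055, 0, 0, 0], [99, 0, 0, -0.055, 0, 0, 0], [99, 0, 0, -0.055, 0, 0, 0], [99, 0, 0, -0.055, 0, 0, 0]]

```text
clock: 42.1
tcp_pos: [0.4645, 0.2074, 0.1521]
orientation: [-0.001, 0.707, 0.707, -0.001]
wrist_force: [-0.2, -0.5, -0.5]
finger_gap: 0.0524
grip_force: 0.0
```

Seat rim is at 0.126, so the push ends near TCP 0.123.

drive_tool:
  deltas:
    - [[99, 0, 0.001, 0.015, 0, 0, 0], [99, 0, 0.001, 0.022, 0, 0, 0], [99, 0, 0.001, 0.026, 0, 0, 0], [99, 0, 0.001, 0.028, 0, 0, 0], [99, 0, 0.001, 0.03, 0, 0, 0], [99, 0, 0.001, 0.03, 0, 0, 0]]

```text
clock: 42.85
tcp_pos: [0.4664, 0.2079, 0.1241]
orientation: [-0.001, 0.707, 0.707, 0.001]
wrist_force: [-0.9, -0.3, 7.2]
finger_gap: 0.0524
grip_force: 3.3
```

drive_tool:
  deltas:
    - [[99, 0, 0, 0.002, 0, 0, 0], [99, 0, 0, 0.002, 0, 0, 0]]

```text
clock: 43.1
tcp_pos: [0.4668, 0.2082, 0.1238]
orientation: [-0.0, 0.707, 0.707, 0.002]
wrist_force: [-4.8, 0.3, 16.9]
finger_gap: 0.0522
grip_force: 8.5
```

drive_tool:
  deltas:
    - [[99, 0, 0, -0.01, 0, 0, 0], [60, 0, 0, -0.06, 0, 0, 0], [0, 0, 0, -0.12, 0, 0, 0], [0, 0, 0, -0.14, 0, 0, 0], [0, 0, 0, -0.14, 0, 0, 0], [0, 0, 0, -0.14, 0, 0, 0]]

```text
clock: 43.85
tcp_pos: [0.4656, 0.2072, 0.2596]
orientation: [-0.001, 0.707, 0.707, -0.001]
wrist_force: [-0.7, -0.2, -0.9]
finger_gap: 0.0852
grip_force: 0.0
```

```bash
python3 floor.py 4 .5885,-.2875,0.707,0.707
```

```text
floor 0.0894 want 0.088 rim (array([0.4644, 0.207 ]), 0.031, array([0.4643, 0.2074]), 605, np.float64(0.1282)) want 0.126
[0.46530328 0.20713162 0.25924236] 43.9
next hover ([-0.4947, 0.1235, 0.0585], [-0.2, -0.1, -45.0])
```

drive_tool:
  deltas:
    - [[0, -0.495, 0.1235, 0.058, 0, 0, -45], [0, -0.495, 0.1235, 0.058, 0, 0, -45], [0, -0.495, 0.1235, 0.058, 0, 0, -45], [0, -0.495, 0.1235, 0.058, 0, 0, -45], [0, -0.495, 0.1235, 0.058, 0, 0, -45], [0, -0.495, 0.1235, 0.058, 0, 0, -45], [0, -0.495, 0.1235, 0.058, 0, 0, -45], [0, -0.495, 0.1235, 0.058, 0, 0, -45], [0, -0.495, 0.1235, 0.058, 0, 0, -45], [0, -0.495, 0.1235, 0.058, 0, 0, -45], [0, -0.495, 0.1235, 0.058, 0, 0, -45], [0, -0.495, 0.1235, 0.058, 0, 0, -45]]

```text
clock: 45.4
tcp_pos: [0.5893, -0.2861, 0.202]
orientation: [-0.001, 0.382, 0.924, 0.001]
wrist_force: [0.5, -0.2, 0.6]
finger_gap: 0.0854
grip_force: 0.0
```

```bash
python3 cup.py .5885 -.2875 .06 w14; python3 - <<'E'
from stk import *
stack("scene");stack("side")
E
```

```text
45.4 [ 0.5893 -0.2861  0.202 ] [-0.57  0.48  0.23  1.32  0.    0.21]
(array([ 0.5885, -0.2862]), 0.0311, array([ 0.5882, -0.2857]), 535, np.float64(0.0606))
z axis [-0.001  0.002 -1.   ] delta to grasp ([0.0008, -0.0007, 0.1723], [0.0, -0.1, 0.0])
scene top 0.1261 table -0.0013 c [0.4659 0.2063] 0.0329 rim z +x+y-x-y [np.float64(0.1267), np.float64(0.1277), np.float64(0.1261), np.float64(0.1256)]
side top 0.1285 table 0.0014 c [0.463  0.2035] 0.0333 rim z +x+y-x-y [np.float64(0.1296), np.float64(0.1302), np.float64(0.1285), np.float64(0.128)]
```

View pics/w14.png

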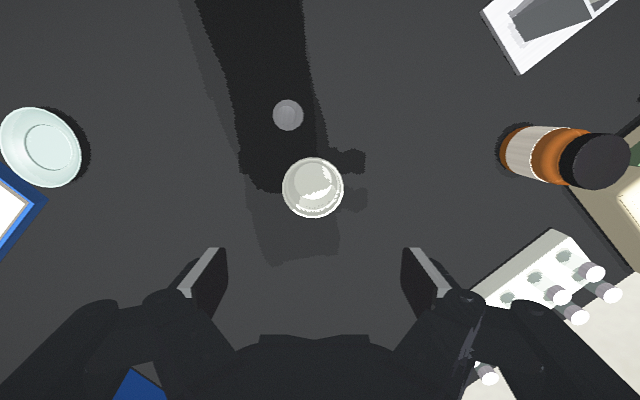

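The wrist view shows the last cup at (313,187), with the weight at (288,115) clear of the finger line. The stack rose about 21.3 mm, so that cup is seated.

drive_tool:
  deltas:
    - [[0, 0.001, -0.001, 0.06, 0, 0, 0], [0, 0.001, -0.001, 0.12, 0, 0, 0], [0, 0.001, -0.001, 0.155, 0, 0, 0], [0, 0.001, -0.001, 0.172, 0, 0, 0], [0, 0.001, -0.001, 0.172, 0, 0, 0], [255, 0.001, -0.001, 0.172, 0, 0, 0], [255, 0.001, -0.001, 0.172, 0, 0, 0], [255, 0.001, -0.001, 0.172, 0, 0, 0], [255, 0.001, -0.001, 0.172, 0, 0, 0], [255, 0.001, -0.001, 0.172, 0, 0, 0]]

```text
clock: 46.8
tcp_pos: [0.5896, -0.2884, 0.0328]
orientation: [0.002, 0.383, 0.924, 0.0]
wrist_force: [-0.1, -0.5, 6.5]
finger_gap: 0.0611
grip_force: 33.0
```

drive_tool:
  deltas:
    - [[255, 0, 0, -0.01, 0, 0, 0], [255, 0, 0, -0.05, 0, 0, 0], [255, 0, 0, -0.1, 0, 0, 0], [255, 0, 0, -0.15, 0, 0, 0], [255, 0, 0, -0.195, 0, 0, 0], [255, 0, 0, -0.195, 0, 0, 0]]

```text
clock: 47.55
tcp_pos: [0.5901, -0.2888, 0.2309]
orientation: [0.004, 0.383, 0.924, -0.0]
wrist_force: [-0.7, -0.1, -1.3]
finger_gap: 0.0606
grip_force: 32.9
```

```bash
python3 - <<'E'
from h import *
P,r=cur();print(P.round(4),delta((.465,.2073,.225),Rt((1,0,0))))
E
```

```text
[ 0.5901 -0.2888  0.2309] ([0.4393, 0.2623, 0.0032], [0.3, 0.4, 45.0])
```

drive_tool:
  deltas:
    - [[255, 0.439, 0.262, 0.002, 0, 0, 45], [255, 0.439, 0.262, 0.002, 0, 0, 45], [255, 0.439, 0.262, 0.002, 0, 0, 45], [255, 0.439, 0.262, 0.002, 0, 0, 45], [255, 0.439, 0.262, 0.002, 0, 0, 45], [255, 0.439, 0.262, 0.002, 0, 0, 45], [255, 0.439, 0.262, 0.002, 0, 0, 45], [255, 0.439, 0.262, 0.002, 0, 0, 45], [255, 0.439, 0.262, 0.002, 0, 0, 45], [255, 0.439, 0.262, 0.002, 0, 0, 45], [255, 0.439, 0.262, 0.002, 0, 0, 45], [255, 0.439, 0.262, 0.002, 0, 0, 45]]

```text
clock: 49.05
tcp_pos: [0.4635, 0.2066, 0.2237]
orientation: [-0.001, 0.708, 0.706, -0.0]
wrist_force: [0.8, -0.0, -0.6]
finger_gap: 0.0607
grip_force: 32.9
```

```bash
python3 held.py .465 .2073 4
```

```text
49.05 [0.4635 0.2066 0.2237] [ 0.26  0.19 -0.14  1.25  0.    1.83] 0.060743289102036135
held rim in tool [0.0029 0.0002] 2353 rim z tool -0.0277 res 0.0007
underside 0.1915 delta to seat ([-0.0025, 0.0014, 0.1035], [-0.1, -0.1, 0.0])
```

drive_tool:
  deltas:
    - [[255, -0.0015, 0.001, 0.03, 0, 0, 0], [255, -0.0015, 0.001, 0.05, 0, 0, 0], [255, -0.0015, 0.001, 0.07, 0, 0, 0], [255, -0.0015, 0.001, 0.085, 0, 0, 0], [255, -0.0015, 0.001, 0.095, 0, 0, 0], [255, -0.0015, 0.001, 0.1, 0, 0, 0], [255, -0.0015, 0.001, 0.102, 0, 0, 0], [255, -0.0015, 0.001, 0.102, 0, 0, 0]]

```text
clock: 50.1
tcp_pos: [0.4645, 0.2069, 0.1227]
orientation: [-0.0, 0.707, 0.707, 0.001]
wrist_force: [-1.0, -0.5, 1.3]
finger_gap: 0.0608
grip_force: 33.1
```

drive_tool:
  deltas:
    - [[60, 0, 0, 0, 0, 0, 0], [0, 0, 0, 0, 0, 0, 0], [0, 0, 0, 0, 0, 0, 0], [0, 0, 0, -0.04, 0, 0, 0], [0, 0, 0, -0.055, 0, 0, 0], [99, 0, 0, -0.055, 0, 0, 0], [99, 0, 0, -0.055, 0, 0, 0], [99, 0, 0, -0.055, 0, 0, 0], [99, 0, 0, -0.055, 0, 0, 0]]

```text
clock: 51.22
tcp_pos: [0.4635, 0.2065, 0.176]
orientation: [-0.001, 0.707, 0.707, -0.001]
wrist_force: [-0.1, 0.4, -0.5]
finger_gap: 0.0517
grip_force: 0.0
```

Rim should be at 0.148, so the push goes to about TCP 0.145.

drive_tool:
  deltas:
    - [[99, 0, 0.001, 0.015, 0, 0, 0], [99, 0, 0.001, 0.022, 0, 0, 0], [99, 0, 0.001, 0.027, 0, 0, 0], [99, 0, 0.001, 0.03, 0, 0, 0], [99, 0, 0.001, 0.032, 0, 0, 0], [99, 0, 0.001, 0.032, 0, 0, 0]]

```text
clock: 51.98
tcp_pos: [0.4654, 0.2071, 0.1462]
orientation: [-0.001, 0.707, 0.707, 0.001]
wrist_force: [-1.6, -0.2, 6.4]
finger_gap: 0.052
grip_force: 3.2
```

drive_tool:
  deltas:
    - [[99, 0, 0, 0.002, 0, 0, 0], [99, 0, 0, 0.003, 0, 0, 0], [99, 0, 0, 0.003, 0, 0, 0]]

```text
clock: 52.35
tcp_pos: [0.4661, 0.2076, 0.1457]
orientation: [-0.0, 0.707, 0.707, 0.003]
wrist_force: [-5.3, -0.6, 21.0]
finger_gap: 0.0522
grip_force: 10.8
```

drive_tool:
  deltas:
    - [[99, 0, 0, -0.01, 0, 0, 0], [60, 0, 0, -0.06, 0, 0, 0], [0, 0, 0, -0.12, 0, 0, 0], [0, 0, 0, -0.13, 0, 0, 0], [0, 0, 0, -0.13, 0, 0, 0], [0, -0.2, 0, -0.13, 0, 0, 0], [0, -0.2, 0, -0.13, 0, 0, 0], [0, -0.2, 0, -0.13, 0, 0, 0], [0, -0.2, 0, -0.13, 0, 0, 0], [0, -0.2, 0, -0.13, 0, 0, 0]]

```text
clock: 53.6
tcp_pos: [0.4643, 0.0061, 0.2701]
orientation: [-0.002, 0.708, 0.706, -0.001]
wrist_force: [0.6, -0.5, -0.0]
finger_gap: 0.0853
grip_force: 0.0
```

```bash
python3 - <<'E'
from h import *
from stk import stack
from rodchk import rodtops
stack("scene");stack("side")
print(get_state()['clock'],get_state()['tcp_pos'])
W=look("scene","final")[2];rodtops(W)
W=look("side")[2];rodtops(W)
E
```

```text
scene top 0.1483 table -0.0013 c [0.4667 0.2055] 0.0328 rim z +x+y-x-y [np.float64(0.1493), np.float64(0.1491), np.float64(0.1489), np.float64(0.1487)]
side top 0.1511 table 0.0013 c [0.4633 0.2046] 0.0338 rim z +x+y-x-y [np.float64(0.1522), np.float64(0.1533), np.float64(0.1516), np.float64(0.1514)]
53.7 [0.46459701 0.00752767 0.27075818]
rod 73 [[0.6275, -0.0191, 0.0957], [0.6385, -0.008, 0.1478]] 0.1481
rod 77 [[0.633, 0.0572, 0.0977], [0.645, 0.0674, 0.1481]] 0.1517
rod 40 [[0.6294, 0.0526, 0.0961], [0.6387, 0.063, 0.151]] 0.152
rod 52 [[0.6218, -0.0219, 0.096], [0.6345, -0.0103, 0.1497]] 0.1511
```

View pics/final.png

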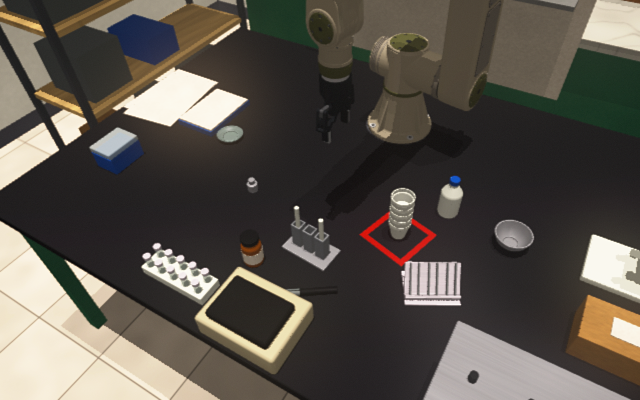

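The final view shows the five-cup stack upright inside the tape at (402,212), both rods standing in the holder at (297,215) and (321,225), the rest empty, and the bystanders where they were. Heights match: the stack's rim is at 0.148 m and the rod tops are about 0.148 m.

```bash
python3 -c "
from workcell import hand_in
print(hand_in())"
```

```text
the job is handed in; nothing more can be done
None
```

I handed the job in at about 54 s with both stirring rods standing fully home in the holder and all five cups nested in one seated, upright stack inside the red square; the hand-in returned no verdict.

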